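# Snap a battery stick into its charging cradle

## Task

Take the green battery stick from the wooden rest and press it down sideways into both brass spring clips of the charging cradle, its brass tip towards the orange bridge, then slide it along under the bridge until its tip is pressed firmly up to the sprung copper contact. Press and slide gently, so that neither cradle nor contact is strained; leave the stick fully home in both clips with its tip on the contact, and let go. Do not disturb the grey stick or the other things on the bench.

Things in the scene. Friction and masses are not known exactly. Their poses are not given: they have to be found in the camera images.
- charged_mid (a point): Green cylindrical battery stick with a white band near its tip: 26 mm diameter, 172 mm long overall, about 260 g. This point is the middle of its length, on its axis. Its y axis runs along the stick towards the brass tip. It starts lying level in one of the two V places of the wooden rest, axis 40 mm above the bench. Best gripped at its middle.
- charged_tip (a point): End face of the green stick's brass tip (10 mm diameter, standing 4 mm proud of the stick's end), on the axis, 86 mm from its middle. Same axes as the stick.
- worn_mid (a point): Middle of the worn grey stick with the red band, same size and weight; it lies in the other V place of the rest. Leave it there.
- rest_mid (a point): Fixed wooden rest, base 150 x 120 x 8 mm; point at its middle, 40 mm above the bench. Two V places carry the sticks parallel to its y axis, axes 42 mm to either side (its x axis). The V supports are 10 mm long, at y = -48 and +48 mm: between them 86 mm of each stick is free to grasp, with 32 mm free from stick axis down to the base.
- seat (a point): Charging cradle, fixed, black base 80 x 216 x 10 mm. Point midway between its two clips, 45 mm above the bench, on the line where the stick's axis lies once seated; y runs along that line towards bridge and contact, x across, z up. Between the clips the space is free for 98 mm along y and 35 mm below the seat line. Seated, the stick slides along y 15 to 30 mm to the contact, against 2 to 10 N.
- clip_a (a point): Brass spring clip farther from the contact, 12 mm long, 55 mm before the seat point along y; point on the seat line. Two sprung jaws grip the stick from both sides: lips 19 mm apart, 10 mm above the seat line; flared guides, 44 mm apart at their tops, 20 mm above it. Pushed straight down, the stick spreads the jaws (10 to 20 N for both clips together), then drops in and stops on a hard pad.
- clip_b (a point): The other, equal brass clip, 55 mm past the seat point along y; point on the seat line. Pushed down midway between the clips the stick snaps into both; pushed off-centre one clip goes first and the stick tips. Cradle, clips and contact together stand at most 55 N from the stick (clip grip included, about 10 N), and 25 N from a knock by the gripper.
- bridge (a point): Orange bridge across the cradle, 94 mm past the seat point along y; point on the seat line beneath it. 6 mm long in y, 60 mm wide with 44 mm between its posts; its bar is 18 to 24 mm above the seat line, so the stick passes under it. The stick must be pressed in with its tip short of the bridge (stick middle from 8 mm before the seat point to 3 mm past it) and then slid along +y.
- charged: The green stick; same origin and axes as point charged_mid.
- cradle: The cradle with its clips and contact; origin under the seat point, 45 mm lower, on the bench; same axes.
- contact: Fixed black end bracket of the cradle; origin on the seat line, 134 mm past the seat point along y, same axes. It carries the 18 x 18 mm copper contact plate, on the seat line between bracket and bridge. The plate's face is set anywhere from 101 to 116 mm past the seat point, which no reading tells. It yields 1.5 mm on a soft spring (2 to 3 N), then is hard; must not be pushed with over 25 N.
- spool_mid (a point): Solder spool, steel, 52 mm diameter, 46 mm high, loose; point at its centre. Leave alone.
- tub_mid (a point): Yellow open parts tub, 80 x 64 x 30 mm, loose; point at its centre. Leave alone.
- multimeter_mid (a point): White multimeter, 140 x 75 x 32 mm, lying flat, loose; point at its centre. Leave alone.
Mind the look-alikes: they are no part of the job. There is more than one size of the charged; the job needs the smallest. Of the things shaped like the cradle, the black one is meant.

How it is judged:
By the outcome, as a careful person would: the job done as asked, in the order asked, and still so for the second after the job is handed in, with the robot touching nothing.
It also fails if it takes over 69 s, if anything falls off the work surface, if the arm or the gripper's body presses on something with over 40 N, if the wrist force passes 120 N, or if a joint passes its speed limit or range.

## Robot

A 7-joint arm with a two-finger parallel gripper is mounted at the origin on the work surface. World frame = base frame: x ahead of the robot, y to its left, z up, the work surface at z = 0. Lengths are in m, angles in rad, forces in N, time in s.
With the tool pointing down it reaches from about 0.4 to 0.85 m from the base axis. Payload 4.5 kg.
Tool frame: the origin (TCP) lies on the centre line of the jaws, within the pads' length; the fingertips stand 11 mm ahead of it and the grasp point (between the pads) lies 8 mm behind it; y points along the fingers, x is the direction in which the jaws open and shut, and the axes are right-handed (so a half turn about y gives the same grasp; the last joint's range is limited). The gripper opens to 85 mm and grips with 20 to 120 N. Pads are 22 mm wide; open, the fingers measure 114 mm over their backs; the gripper's body (76 mm by 85 mm) begins 54 mm behind the grasp point. The pads swing forward as they close: fully open they stand 13 mm farther back than shut.
Start: joints at [1.335, 0.689, -0.195, 1.565, 0.157, 0.902, -0.215], TCP at [0.167, -0.602, 0.242] pointing down, gripper open.
Joint ranges: [-3.01, 3.01], [-0.46, 2.08], [-1.47, 1.51], [0.13, 2.56], [-1, 4.14], [0.04, 2.09], [-2.66, 2.66]. Speed limits (rad/s): [2.57, 2.57, 3.14, 3.14, 3.14, 3.14, 3.14].

## Interface

Orientations are given as a rotation vector (axis times angle).
In Python, from bench import arm, optics gives the robot as it stands. The module is installed in compiled form; this text tells all that it offers.
- The arm moves only by the tool carry_out, never from a script. Its argument "commands" is a list of rows, each an object of numbers: "dx", "dy", "dz": the shift along the world's x, y, z normalised to -1 to 1, where 1 is 0.5 m; "wx", "wy", "wz": the turn, a rotation vector about the world's x, y, z normalised to -1 to 1, where 1 is 90 degrees. A call has exactly 5 rows; each row is the pose to reach, as a shift and turn from the pose commanded when the call began; what a row does not reach only later rows make up. A row lasts 1/10 s, in which the tool goes at most 50 mm and 8.59 degrees, less where a joint would pass 70% of its speed; a pose out of reach is approached as far as the arm can. A call with a number of a shift or a turn outside -1 to 1 is refused whole. A call with a gripper value outside its range is refused whole. "grip" is the closure, from -1 (fully open) to 1 (shut), so that 0 is half open, set as the call begins (left out, the last holds). The fingers move at their own pace and stop on an object; "force" is the grip in N (left out, the last holds). Time passes only in rows, so rows that repeat a pose let the fingers close, or fill a call up. It gives the time, the measured TCP pose, the force and the opening at its end, in the units of the state.
- arm.get_obs(): the state, without advancing time (a new reading comes with each control period).
- optics.read_camera(name): name is "scene" or "top" or "wrist"; returns (picture, depth): 400x640x3 uint8, red, green, blue; 400x640 float32, m along the optical axis (not along the pixel's ray), 0 where there is no reading.
- optics.get_calibration(name): a dict with "intrinsics" (3x3 intrinsics, pixels), "k1" (the pictures are not rectified: a ray, as slopes to the right and down, at radius r is drawn at 1 + k1 r^2 times it, then the intrinsics apply), "rvec" (rotation vector, rad) and "tvec" (3), from world to camera coordinates, as OpenCV has them. Camera axes: x right, y down, z forward; pixel columns grow to the right and rows downward; lengths in m; the calibration is good to about 2 mm. A picture is of the moment at which its call begins: read the wrist's pose just before it. get_calibration takes no time and is no camera call; for the wrist camera it gives the pose at the moment of the call.
- arm.hand_in(): hands the job in, once; it reports no verdict.
The state is a dict: "time": time; "joint_pos": joint angles; "qd": joint speeds; "joint_torque": joint torques, N m; "eef_pos": TCP position; "tool_rot": TCP orientation; "ft_force": force on the tool from outside, world axes, zero at the start; "moment": the same for the moment, N m; "width": opening from 0.0 (shut) to 1.0 (fully open).
Only numpy, scipy, OpenCV 4.12 (cv2) and the standard library are available. Lean on these libraries where they do the work, as an engineer would, in place of code of your own. Each camera call takes 0.05 s, during which the arm holds its last target.

## Working session

There is one attempt and no reset: what is moved stays moved. The work goes in short steps, Python scripts to look and compute and a tool call to move; the robot and the scene stay as the last step left them, time stands still between calls to the robot, and variables do not carry over. Pictures are saved under pics/ and viewed, and the job is handed in when it is done.

Besides the shell and the picture viewer there is one more tool, called after "Call:" as name([rows], argument=value, ...), one row to a line, values as JSON. carry_out: Moves the arm, as the interface text tells. Its arguments: {"type":"object","properties":{"commands":{"type":"array","items":{"type":"object","properties":{"dx":{"type":"number","minimum":-1,"maximum":1},"dy":{"type":"number","minimum":-1,"maximum":1},"dz":{"type":"number","minimum":-1,"maximum":1},"wx":{"type":"number","minimum":-1,"maximum":1},"wy":{"type":"number","minimum":-1,"maximum":1},"wz":{"type":"number","minimum":-1,"maximum":1}}}},"grip":{"type":"number"},"force":{"type":"number"}},"required":["commands"]}

```bash
mkdir -p pics
python3 - <<'E'
from bench import arm, optics
import cv2,numpy as np
print(arm.get_obs())
for n in ["scene","top","wrist"]:
    c=optics.get_calibration(n); p,d=optics.read_camera(n)
    print(n,c); cv2.imwrite(f"pics/{n}0.png",p[:,:,::-1]); np.savez(f"{n}0.npz",p=p,d=d,**c)
E
```

```text
{'time': 0.0, 'joint_pos': array([ 1.33480822,  0.68998781, -0.1944932 ,  1.5663718 ,  0.15727412,
        0.90249833, -0.21508905]), 'qd': array([ 2.14802280e-04, -9.38509052e-04,  4.35980094e-05, -1.42287229e-04,
        1.32767437e-03,  5.35003116e-05,  1.16243157e-03]), 'joint_torque': array([ 1.78052524e-04, -5.39610457e+01, -1.26660626e+00, -1.58544159e+01,
        9.11993760e-03,  9.51425463e-03,  2.50317100e-05]), 'eef_pos': array([ 0.16635443, -0.60178576,  0.24147372]), 'tool_rot': array([-1.32379   ,  1.00929358, -1.00668117]), 'ft_force': array([ 0.18463612,  0.01988473, -0.4413145 ]), 'moment': array([ 0.04097471,  0.06246685, -0.00491905]), 'width': 1.0029733011011104}
scene {'intrinsics': array([[411.9705485 ,   0.        , 314.74194716],
       [  0.        , 411.9705485 , 195.28342204],
       [  0.        ,   0.        ,   1.        ]]), 'k1': -0.011416433204201208, 'rvec': array([ 1.72138242,  1.6589013 , -0.75985882]), 'tvec': array([-0.02907175, -0.22631616,  1.81569702])}
top {'intrinsics': array([[429.34917479,   0.        , 314.87626777],
       [  0.        , 429.34917479, 198.04999647],
       [  0.        ,   0.        ,   1.        ]]), 'k1': -0.09124357305630122, 'rvec': array([ 2.14107882, -2.1024084 ,  0.2019347 ]), 'tvec': array([0.01400737, 0.41679661, 1.87573386])}
wrist {'intrinsics': array([[331.96009072,   0.        , 320.96274413],
       [  0.        , 331.96009072, 197.70592676],
       [  0.        ,   0.        ,   1.        ]]), 'k1': -0.0278857193148583, 'rvec': array([-2.3073418 ,  1.7552053 ,  0.25979579]), 'tvec': array([-0.62398665, -0.03892028,  0.37856855])}
```

View pics/top0.png

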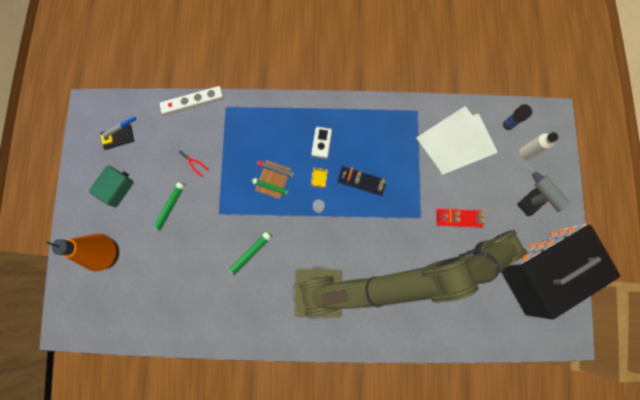

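View pics/scene0.png

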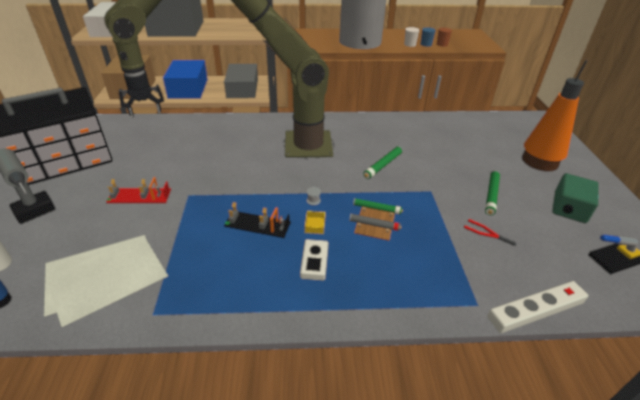

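View pics/wrist0.png

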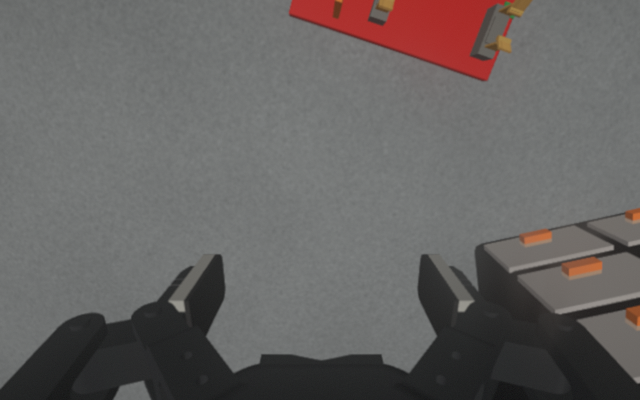

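```bash
cat > h.py <<'E'
import numpy as np,cv2
from scipy.spatial.transform import Rotation as R
def ray(c,uv):
    uv=np.atleast_2d(uv).astype(float)
    D=np.array([float(c['k1']),0,0,0,0])
    n=cv2.undistortPoints(uv.reshape(-1,1,2),c['intrinsics'],D).reshape(-1,2)
    Rm=R.from_rotvec(c['rvec']).as_matrix()
    d=np.c_[n,np.ones(len(n))]@Rm
    o=-Rm.T@c['tvec']
    return o,d
def onz(c,uv,z):
    o,d=ray(c,uv); return o+d*((z-o[2])/d[:,2])[:,None]
def cloud(c,d):
    h,w=d.shape; u,v=np.meshgrid(np.arange(w),np.arange(h))
    o,r=ray(c,np.c_[u.ravel(),v.ravel()])
    return (o+r*d.reshape(-1,1)).reshape(h,w,3)
def proj(c,P):
    D=np.array([float(c['k1']),0,0,0,0])
    return cv2.projectPoints(np.atleast_2d(P).astype(float),np.array(c['rvec']),np.array(c['tvec']),c['intrinsics'],D)[0].reshape(-1,2)
E
python3 - <<'E'
from h import *
c=dict(np.load('top0.npz')); im=c['p'][:,:,::-1]
t=lambda uv,z:onz(c,uv,z).round(3)
print('origin px',proj(c,[0,0,0]))
cr=cv2.resize(im[120:220,230:410],None,fx=4.4,fy=4.4,interpolation=cv2.INTER_CUBIC); cv2.imwrite('pics/topcrop.png',cr)
print(t([[362,180],[319,142],[319,177],[319,206]],0.02)); print(t([[254,181],[286,192],[257,163],[291,174]],0.04))
T=R.from_rotvec([-1.32379,1.00929358,-1.00668117]).as_matrix();print(T.round(3))
w=dict(np.load('wrist0.npz'));Rm=R.from_rotvec(w['rvec']).as_matrix();o=-Rm.T@w['tvec'];print('wristcam in tool',T.T@(o-[0.16635443,-0.60178576,0.24147372]),'\n',(T.T@Rm.T).round(3))
E
```

```text
origin px [[318.06804678 293.02304864]]
[[ 0.508 -0.191  0.02 ]
 [ 0.685  0.007  0.02 ]
 [ 0.518  0.005  0.02 ]
 [ 0.384  0.002  0.02 ]]
[[0.49  0.297 0.04 ]
 [0.442 0.151 0.04 ]
 [0.574 0.287 0.04 ]
 [0.525 0.131 0.04 ]]
[[ 0.267 -0.001  0.964]
 [-0.964  0.002  0.267]
 [-0.002 -1.    -0.   ]]
wristcam in tool [-1.48707642e-05 -1.31288527e-01  7.17406054e-02] 
 [[ 1.    -0.     0.   ]
 [-0.    -0.288  0.958]
 [ 0.    -0.958 -0.288]]
```

View pics/topcrop.png

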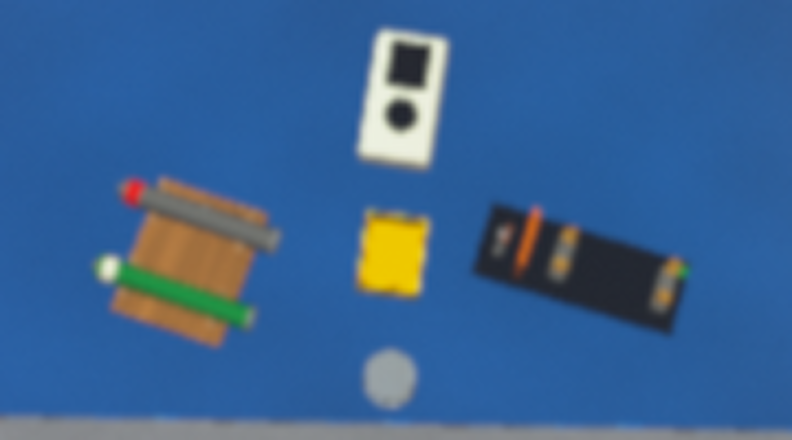

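Call:
carry_out([
  {"dx": 0.05, "dy": 0.06, "wz": 0.05},
  {"dx": 0.1, "dy": 0.12, "wz": 0.11},
  {"dx": 0.15, "dy": 0.18, "wz": 0.17},
  {"dx": 0.2, "dy": 0.24, "wz": 0.23},
  {"dx": 0.25, "dy": 0.3, "wz": 0.29},
])

```text
schema error: expected keys dx, dy, dz, wx, wy, wz
```

Call:
carry_out([
  {"dx": 0.05, "dy": 0.06, "wz": 0.06},
  {"dx": 0.1, "dy": 0.12, "wz": 0.12},
  {"dx": 0.15, "dy": 0.18, "wz": 0.18},
  {"dx": 0.2, "dy": 0.24, "wz": 0.24},
  {"dx": 0.25, "dy": 0.3, "wz": 0.3},
])

```text
schema error: expected keys dx, dy, dz, wx, wy, wz
```

Call:
carry_out([
  {"dx": 0.05, "dy": 0.06, "wz": 0.03},
  {"dx": 0.1, "dy": 0.12, "wz": 0.03},
  {"dx": 0.15, "dy": 0.18, "wz": 0.03},
  {"dx": 0.18, "dy": 0.2, "wz": 0.03},
  {"dx": 0.18, "dy": 0.2, "wz": 0.03},
])

```text
schema error: expected keys dx, dy, dz, wx, wy, wz
```

```bash
cat > look.py <<'E'
import sys
from bench import arm, optics
from h import *
tag=sys.argv[1]
o=arm.get_obs();c=optics.get_calibration('wrist'); p,d=optics.read_camera('wrist')
np.savez(f'{tag}.npz',p=p,d=d,eef=o['eef_pos'],rot=o['tool_rot'],**c); cv2.imwrite(f'pics/{tag}.png',p[:,:,::-1])
print(o['time'],o['eef_pos'],o['joint_pos'].round(2),o['ft_force'].round(2),o['width']); print(R.from_rotvec(o['tool_rot']).as_matrix().round(4))
E
python3 look.py w1
```

```text
0.15 [ 0.16642449 -0.60195248  0.24167191] [ 1.33  0.69 -0.19  1.57  0.16  0.9  -0.22] [ 0.26 -0.44  0.44] 0.9988440742546653
[[ 2.666e-01 -5.000e-04  9.638e-01]
 [-9.638e-01  1.300e-03  2.666e-01]
 [-1.400e-03 -1.000e+00 -1.000e-04]]
```

View pics/w1.png

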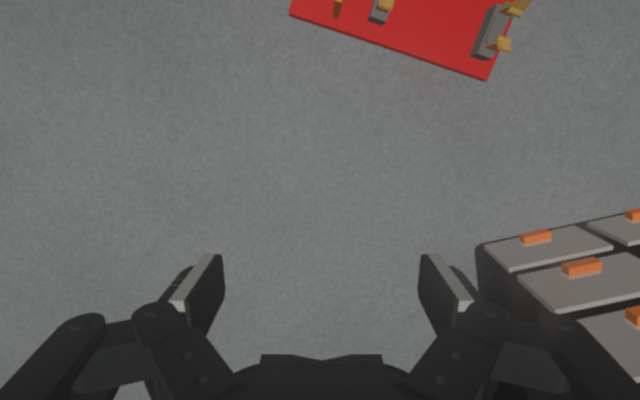

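Call:
carry_out([
  {"dx": 0.05, "dy": 0.06, "dz": 0, "wx": 0, "wy": 0, "wz": 0.05},
  {"dx": 0.1, "dy": 0.12, "dz": 0, "wx": 0, "wy": 0, "wz": 0.11},
  {"dx": 0.15, "dy": 0.18, "dz": 0, "wx": 0, "wy": 0, "wz": 0.17},
  {"dx": 0.2, "dy": 0.24, "dz": 0, "wx": 0, "wy": 0, "wz": 0.23},
  {"dx": 0.25, "dy": 0.3, "dz": 0, "wx": 0, "wy": 0, "wz": 0.29},
])

```text
time: 0.7
eef_pos: [0.2923, -0.4511, 0.2423]
tool_rot: [-1.469, 0.657, -0.658]
ft_force: [0.9, 0.6, 0.1]
width: 1.002
```

Call:
carry_out([
  {"dx": 0.05, "dy": 0.06, "dz": 0, "wx": 0, "wy": 0, "wz": 0.06},
  {"dx": 0.1, "dy": 0.12, "dz": 0, "wx": 0, "wy": 0, "wz": 0.12},
  {"dx": 0.15, "dy": 0.18, "dz": 0, "wx": 0, "wy": 0, "wz": 0.18},
  {"dx": 0.2, "dy": 0.24, "dz": 0, "wx": 0, "wy": 0, "wz": 0.24},
  {"dx": 0.25, "dy": 0.3, "dz": 0, "wx": 0, "wy": 0, "wz": 0.3},
])

```text
time: 1.2
eef_pos: [0.4174, -0.3012, 0.2423]
tool_rot: [-1.551, 0.291, -0.291]
ft_force: [0.6, -0.2, -0.3]
width: 1.0
```

Call:
carry_out([
  {"dx": 0.05, "dy": 0.06, "dz": 0, "wx": 0, "wy": 0, "wz": 0.03},
  {"dx": 0.1, "dy": 0.12, "dz": 0, "wx": 0, "wy": 0, "wz": 0.03},
  {"dx": 0.15, "dy": 0.18, "dz": 0, "wx": 0, "wy": 0, "wz": 0.03},
  {"dx": 0.18, "dy": 0.2, "dz": 0, "wx": 0, "wy": 0, "wz": 0.03},
  {"dx": 0.18, "dy": 0.2, "dz": 0, "wx": 0, "wy": 0, "wz": 0.03},
])

```text
time: 1.7
eef_pos: [0.5092, -0.1992, 0.2425]
tool_rot: [-1.554, 0.251, -0.254]
ft_force: [0.2, -0.3, -0.0]
width: 0.999
```

```bash
python3 look.py w2
```

```text
1.7 [ 0.50918622 -0.19923503  0.24247133] [ 0.55  0.61 -0.43  1.8   0.34  0.81 -0.37] [ 0.22 -0.27 -0.03] 0.9989815299975544
[[ 0.9487  0.0026  0.3161]
 [-0.3161  0.0017  0.9487]
 [ 0.0019 -1.      0.0024]]
```

View pics/w2.png

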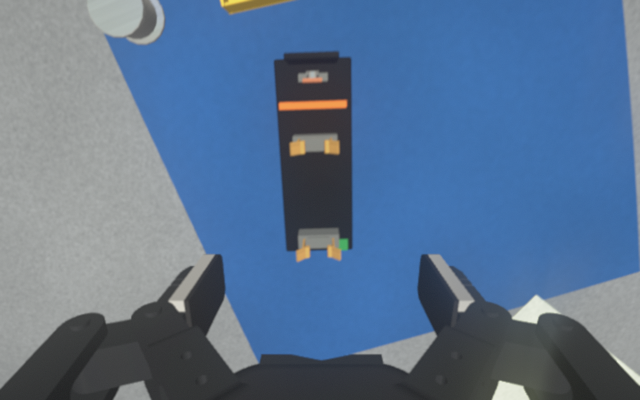

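```bash
cat > meas.py <<'E'
import sys
from h import *
c=dict(np.load(sys.argv[1]+'.npz')); p=c['p'];hsv=cv2.cvtColor(p,cv2.COLOR_RGB2HSV); P=cloud(c,c['d'])
roi=np.zeros(p.shape[:2],bool); roi[40:265,255:370]=1
H,S,V=[hsv[:,:,i].astype(int) for i in range(3)]
org=roi&(H<13)&(S>170)&(V>150); br=roi&(H>=13)&(H<26)&(S>110)&(V>120)
for nm,m in(('org',org),('br',br)):
    n,l,st,ce=cv2.connectedComponentsWithStats(m.astype(np.uint8))
    for i in range(1,n):
        if st[i,4]<30: continue
        q=P[l==i]; print(nm,st[i],ce[i].round(1),'med',np.median(q,0).round(4),'min',q.min(0).round(4),'max',q.max(0).round(4))
blk=roi&(V<60)
q=P[blk]; q=q[(q[:,2]>0.003)&(q[:,2]<0.016)]
r=cv2.minAreaRect((q[:,:2]*1000).astype(np.float32));print('base',r,len(q))
print(cv2.boxPoints(r).round(1))
b=roi&(np.abs(P[:,:,2]-.01)<.2)
E
python3 meas.py w2
```

```text
br [280 102  66   7 321] [312.8 104.6] med [ 0.5225 -0.1328  0.0683] min [ 0.4881 -0.1445  0.008 ] max [ 0.5511 -0.1229  0.0708]
br [324 139  16  16 202] [331.7 146.9] med [ 0.5271 -0.1751  0.0586] min [ 0.5166 -0.1913  0.008 ] max [ 0.535  -0.1306  0.3739]
br [290 140  15  16 203] [297.  147.8] med [ 0.4954 -0.1651  0.0585] min [ 0.4803 -0.1787  0.0078] max [ 0.5307 -0.1306  0.3739]
br [297 244  13  16 133] [302.9 252.2] med [ 0.4652 -0.2691  0.0593] min [ 0.4589 -0.2763  0.0499] max [ 0.4717 -0.2624  0.066 ]
br [327 245  13  14 119] [333.4 251.6] med [ 0.4954 -0.2786  0.0591] min [ 0.4887 -0.2853  0.0554] max [ 0.5018 -0.2723  0.0661]
base ((508.08770751953125, -180.63345336914062), (190.8355255126953, 75.1992416381836), 73.49261474609375) 6135
[[ 444.9 -261.4]
 [ 517.  -282.8]
 [ 571.2  -99.8]
 [ 499.1  -78.5]]
```

Call:
carry_out([
  {"dx": -0.01, "dy": 0.08, "dz": 0, "wx": 0, "wy": 0, "wz": 0},
  {"dx": -0.02, "dy": 0.16, "dz": 0, "wx": 0, "wy": 0, "wz": 0},
  {"dx": -0.03, "dy": 0.24, "dz": 0, "wx": 0, "wy": 0, "wz": 0},
  {"dx": -0.04, "dy": 0.33, "dz": 0, "wx": 0, "wy": 0, "wz": 0},
  {"dx": -0.05, "dy": 0.42, "dz": 0, "wx": 0, "wy": 0, "wz": 0},
])

```text
time: 2.25
eef_pos: [0.4805, 0.0066, 0.2422]
tool_rot: [-1.557, 0.26, -0.26]
ft_force: [0.0, -0.2, 0.0]
width: 0.999
```

Call:
carry_out([
  {"dx": -0.01, "dy": 0.09, "dz": 0, "wx": 0, "wy": 0, "wz": 0},
  {"dx": -0.02, "dy": 0.18, "dz": 0, "wx": 0, "wy": 0, "wz": 0},
  {"dx": -0.03, "dy": 0.27, "dz": 0, "wx": 0, "wy": 0, "wz": 0},
  {"dx": -0.04, "dy": 0.36, "dz": 0, "wx": 0, "wy": 0, "wz": 0},
  {"dx": -0.04, "dy": 0.42, "dz": 0, "wx": 0, "wy": 0, "wz": 0},
])

```text
time: 2.75
eef_pos: [0.4607, 0.2191, 0.2424]
tool_rot: [-1.556, 0.256, -0.256]
ft_force: [1.2, -1.2, -0.7]
width: 1.001
```

Call:
carry_out([
  {"dx": 0, "dy": 0, "dz": 0, "wx": 0, "wy": 0, "wz": 0},
  {"dx": 0, "dy": 0, "dz": 0, "wx": 0, "wy": 0, "wz": 0},
  {"dx": 0, "dy": 0, "dz": 0, "wx": 0, "wy": 0, "wz": 0},
  {"dx": 0, "dy": 0, "dz": 0, "wx": 0, "wy": 0, "wz": 0},
  {"dx": 0, "dy": 0, "dz": 0, "wx": 0, "wy": 0, "wz": 0},
])

```text
time: 3.25
eef_pos: [0.4619, 0.216, 0.2423]
tool_rot: [-1.556, 0.259, -0.259]
ft_force: [-0.3, -0.5, -0.0]
width: 1.005
```

```bash
python3 look.py w3
```

```text
3.25 [0.46191817 0.2160366  0.24228297] [-0.28  0.56 -0.39  1.9   0.3   0.74 -1.17] [-0.27 -0.54 -0.  ] 1.005423527228271
[[ 9.462e-01 -0.000e+00  3.236e-01]
 [-3.236e-01 -8.000e-04  9.462e-01]
 [ 2.000e-04 -1.000e+00 -8.000e-04]]
```

View pics/w3.png

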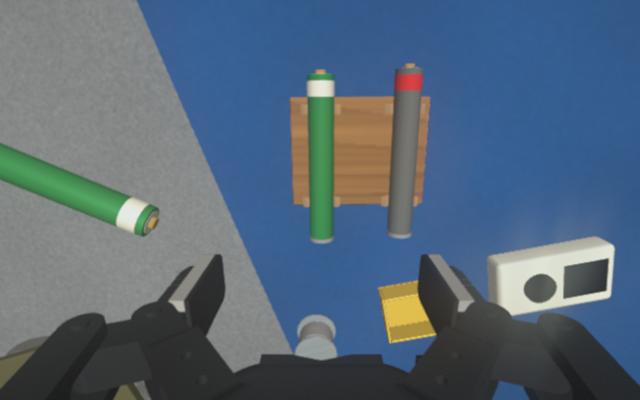

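Run:
```python
from h import *
c=dict(np.load('w3.npz')); p=c['p'];hsv=cv2.cvtColor(p,cv2.COLOR_RGB2HSV);P=cloud(c,c['d'])
H,S,V=[hsv[:,:,i].astype(int) for i in range(3)]
roi=np.zeros(H.shape,bool); roi[60:245,300:340]=1
g=roi&(H>50)&(H<75)&(S>120)
mids=[];
for v in range(105,232):
    u=np.where(g[v])[0]
    if len(u)>15: mids.append([(u.min()+u.max())/2,v])
m=np.array(mids); w=onz(c,m,0.046)[:,:2]
ce=w.mean(0); d=np.linalg.svd(w-ce)[2][0]; d*=np.sign(d[1]); print(ce,d,np.degrees(np.arctan2(d[1],d[0])))
q=P[g]; print('top z',np.percentile(q[:,2],[5,50,95]))
# cloud extents
hi=P[roi&(P[:,:,2]>0.03)&(P[:,:,2]<0.06)]
s=(hi[:,:2]-ce)@d; n=(hi[:,:2]-ce)@[d[1],-d[0]]
k=np.abs(n)<.014; print('axial',np.percentile(s[k],[0,.5,1,99,99.5,100]),'n',np.percentile(n[k],[1,50,99]))
k=np.abs(n)<.004
print(np.histogram(s[k],bins=20))
x=hi[np.abs(n)<.012]; 
# brass tip & bottom pixels
for v in range(62,84): print(v,p[v,320],P[v,320].round(4),end=';')
print()
for v in range(228,246): print(v,p[v,321],P[v,321].round(4),end=';')
print()
for v in (120,160,200): 
  u=np.where(g[v])[0];print(u.min(),u.max(),onz(c,[[u.min()-.5,v],[u.max()+.5,v]],.045)[:,:2].round(4).tolist())
```

```text
[0.46184764 0.22020269] [0.31596576 0.94877059] 71.5808740413104
top z [0.04691779 0.05098632 0.0529561 ]
axial [-0.07760752 -0.07625336 -0.07541018  0.0899319   0.09211121  0.09398774] n [-0.01295964 -0.0002763   0.01240851]
(array([63, 60, 61, 64, 64, 57, 59, 64, 70, 68, 68, 71, 72, 72, 72, 79, 80,
       88, 87, 84]), array([-7.70600930e-02, -6.85077013e-02, -5.99553095e-02, -5.14029178e-02,
       -4.28505260e-02, -3.42981343e-02, -2.57457425e-02, -1.71933508e-02,
       -8.64095902e-03, -8.85672631e-05,  8.46382449e-03,  1.70162162e-02,
        2.55686080e-02,  3.41209997e-02,  4.26733915e-02,  5.12257833e-02,
        5.97781750e-02,  6.83305668e-02,  7.68829585e-02,  8.54353503e-02,
        9.39877420e-02]))
62 [ 56  93 142] [0.495  0.3199 0.0008];63 [ 56  93 141] [0.4947 0.3189 0.0009];64 [ 57  94 141] [0.4944 0.3181 0.    ];65 [ 57  95 142] [0.494  0.3171 0.001 ];66 [ 57  94 143] [ 0.4938  0.3163 -0.0016];67 [ 54  93 142] [4.934e-01 3.152e-01 3.000e-04];68 [ 72  98 141] [0.4931 0.3143 0.0008];69 [125 119 127] [0.4927 0.3133 0.0015];70 [176 146 100] [0.4915 0.3091 0.0448];71 [
[... 703 characters left out ...]
409 0.1583 0.0524];233 [ 64 143  85] [0.4406 0.1573 0.0526];234 [ 66 144  87] [0.4403 0.1566 0.0535];235 [ 65 143  86] [0.4397 0.1547 0.0514];236 [ 65 144  86] [0.4392 0.1534 0.0508];237 [ 64 143  85] [0.4392 0.1533 0.0533];238 [ 68 144  88] [0.4388 0.1521 0.0529];239 [ 97 149 111] [0.4383 0.1508 0.0524];240 [138 157 145] [0.4377 0.1489 0.0505];241 [152 161 157] [0.4376 0.1485 0.0522];242 [146 155 157] [0.4374 0.1481 0.0538];243 [108 126 150] [ 0.429   0.1236 -0.0008];244 [ 69 101 144] [ 4.286e-01  1.225e-01 -2.000e-04];245 [ 57  94 143] [0.4284 0.1217 0.0008];
310 331 [[0.4671, 0.2693], [0.4872, 0.2625]]
311 330 [[0.455, 0.2322], [0.474, 0.2257]]
311 331 [[0.4412, 0.1927], [0.4617, 0.1857]]
```

Call:
carry_out([
  {"dx": 0.005, "dy": 0.02, "dz": -0.06, "wx": 0, "wy": 0, "wz": 0.005},
  {"dx": 0.005, "dy": 0.02, "dz": -0.12, "wx": 0, "wy": 0, "wz": 0.005},
  {"dx": 0.005, "dy": 0.02, "dz": -0.18, "wx": 0, "wy": 0, "wz": 0.005},
  {"dx": 0.005, "dy": 0.02, "dz": -0.2, "wx": 0, "wy": 0, "wz": 0.005},
  {"dx": 0.005, "dy": 0.02, "dz": -0.2, "wx": 0, "wy": 0, "wz": 0.005},
])

```text
time: 3.8
eef_pos: [0.4635, 0.2269, 0.1414]
tool_rot: [-1.558, 0.252, -0.249]
ft_force: [-0.5, -0.3, 0.8]
width: 1.0
```

Call:
carry_out([
  {"dx": 0, "dy": 0, "dz": 0, "wx": 0, "wy": 0, "wz": 0},
  {"dx": 0, "dy": 0, "dz": 0, "wx": 0, "wy": 0, "wz": 0},
  {"dx": 0, "dy": 0, "dz": 0, "wx": 0, "wy": 0, "wz": 0},
  {"dx": 0, "dy": 0, "dz": 0, "wx": 0, "wy": 0, "wz": 0},
  {"dx": 0, "dy": 0, "dz": 0, "wx": 0, "wy": 0, "wz": 0},
])

```text
time: 4.3
eef_pos: [0.4643, 0.2277, 0.1428]
tool_rot: [-1.556, 0.25, -0.251]
ft_force: [0.2, -0.4, -0.4]
width: 0.998
```

```bash
python3 look.py w4
```

```text
4.3 [0.46434316 0.2276855  0.14278058] [-0.36  0.72 -0.3   1.98  0.41  0.5  -1.27] [ 0.2  -0.38 -0.35] 0.9977265315814363
[[ 9.494e-01  8.000e-04  3.140e-01]
 [-3.140e-01  4.000e-04  9.494e-01]
 [ 7.000e-04 -1.000e+00  6.000e-04]]
```

View pics/w4.png

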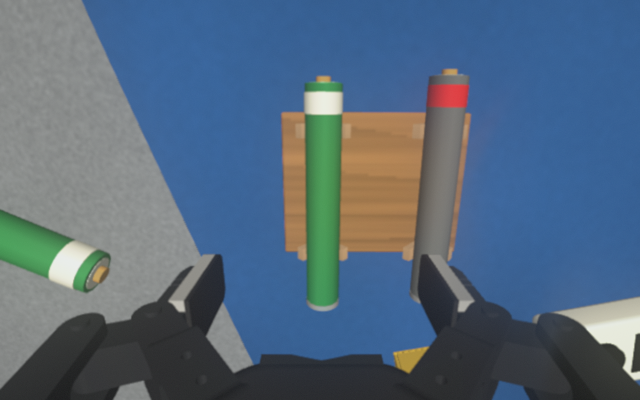

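Call:
carry_out([
  {"dx": 0, "dy": 0, "dz": -0.05, "wx": 0, "wy": 0, "wz": 0},
  {"dx": 0, "dy": 0, "dz": -0.1, "wx": 0, "wy": 0, "wz": 0},
  {"dx": 0, "dy": 0, "dz": -0.15, "wx": 0, "wy": 0, "wz": 0},
  {"dx": 0, "dy": 0, "dz": -0.19, "wx": 0, "wy": 0, "wz": 0},
  {"dx": 0, "dy": 0, "dz": -0.216, "wx": 0, "wy": 0, "wz": 0},
])

```text
time: 4.85
eef_pos: [0.4637, 0.2275, 0.033]
tool_rot: [-1.557, 0.251, -0.25]
ft_force: [0.5, -0.0, -0.5]
width: 0.999
```

Call:
carry_out([
  {"dx": 0, "dy": 0, "dz": 0, "wx": 0, "wy": 0, "wz": 0},
  {"dx": 0, "dy": 0, "dz": 0, "wx": 0, "wy": 0, "wz": 0},
  {"dx": 0, "dy": 0, "dz": 0, "wx": 0, "wy": 0, "wz": 0},
  {"dx": 0, "dy": 0, "dz": 0, "wx": 0, "wy": 0, "wz": 0},
  {"dx": 0, "dy": 0, "dz": 0, "wx": 0, "wy": 0, "wz": 0},
], grip=0.1, force=20)

```text
time: 5.35
eef_pos: [0.4645, 0.2277, 0.035]
tool_rot: [-1.555, 0.25, -0.251]
ft_force: [-0.7, -0.2, 0.3]
width: 0.451
```

```bash
python3 look.py w5
```

```text
5.35 [0.46453425 0.22774661 0.03499801] [-0.45  0.91 -0.15  2.02  0.5   0.25 -1.36] [-0.67 -0.21  0.31] 0.4508189604878726
[[ 9.494e-01  1.100e-03  3.140e-01]
 [-3.140e-01  7.000e-04  9.494e-01]
 [ 9.000e-04 -1.000e+00  1.000e-03]]
```

View pics/w5.png

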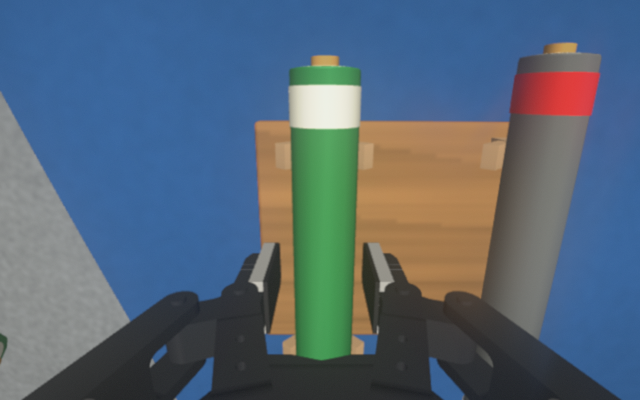

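Call:
carry_out([
  {"dx": 0.002, "dy": -0.001, "dz": 0, "wx": 0, "wy": 0, "wz": 0},
  {"dx": 0.002, "dy": -0.001, "dz": 0, "wx": 0, "wy": 0, "wz": 0},
  {"dx": 0.002, "dy": -0.001, "dz": 0, "wx": 0, "wy": 0, "wz": 0},
  {"dx": 0.002, "dy": -0.001, "dz": 0, "wx": 0, "wy": 0, "wz": 0},
  {"dx": 0.002, "dy": -0.001, "dz": 0, "wx": 0, "wy": 0, "wz": 0},
], grip=1, force=20)

```text
time: 5.9
eef_pos: [0.4655, 0.2272, 0.0347]
tool_rot: [-1.556, 0.25, -0.251]
ft_force: [-0.2, 0.4, 5.9]
width: 0.296
```

Call:
carry_out([
  {"dx": 0, "dy": 0, "dz": 0, "wx": 0, "wy": 0, "wz": 0},
  {"dx": 0, "dy": 0, "dz": 0, "wx": 0, "wy": 0, "wz": 0},
  {"dx": 0, "dy": 0, "dz": 0, "wx": 0, "wy": 0, "wz": 0},
  {"dx": 0, "dy": 0, "dz": 0, "wx": 0, "wy": 0, "wz": 0},
  {"dx": 0, "dy": 0, "dz": 0, "wx": 0, "wy": 0, "wz": 0},
], force=70)

```text
time: 6.4
eef_pos: [0.4655, 0.2272, 0.0348]
tool_rot: [-1.556, 0.25, -0.251]
ft_force: [-0.3, -0.4, 7.6]
width: 0.282
```

Call:
carry_out([
  {"dx": 0, "dy": 0, "dz": 0.02, "wx": 0, "wy": 0, "wz": 0},
  {"dx": 0, "dy": 0, "dz": 0.06, "wx": 0, "wy": 0, "wz": 0},
  {"dx": 0, "dy": 0, "dz": 0.12, "wx": 0, "wy": 0, "wz": 0},
  {"dx": 0, "dy": 0, "dz": 0.18, "wx": 0, "wy": 0, "wz": 0},
  {"dx": 0, "dy": 0, "dz": 0.24, "wx": 0, "wy": 0, "wz": 0},
])

```text
time: 6.9
eef_pos: [0.4642, 0.2265, 0.1553]
tool_rot: [-1.558, 0.252, -0.249]
ft_force: [0.0, 0.5, -2.8]
width: 0.282
```

Call:
carry_out([
  {"dx": 0, "dy": 0, "dz": 0, "wx": 0, "wy": 0, "wz": 0},
  {"dx": 0, "dy": 0, "dz": 0, "wx": 0, "wy": 0, "wz": 0},
  {"dx": 0, "dy": 0, "dz": 0, "wx": 0, "wy": 0, "wz": 0},
  {"dx": 0, "dy": 0, "dz": 0, "wx": 0, "wy": 0, "wz": 0},
  {"dx": 0, "dy": 0, "dz": 0, "wx": 0, "wy": 0, "wz": 0},
])

```text
time: 7.4
eef_pos: [0.4644, 0.2268, 0.1533]
tool_rot: [-1.558, 0.252, -0.249]
ft_force: [-0.1, 0.2, -3.2]
width: 0.283
```

```bash
python3 look.py w6
```

```text
7.4 [0.46443969 0.22679258 0.15326951] [-0.35  0.7  -0.32  1.97  0.4   0.54 -1.27] [-0.08  0.18 -3.16] 0.2827042733125864
[[ 0.9496 -0.0019  0.3135]
 [-0.3135 -0.0011  0.9496]
 [-0.0015 -1.     -0.0017]]
```

View pics/w6.png

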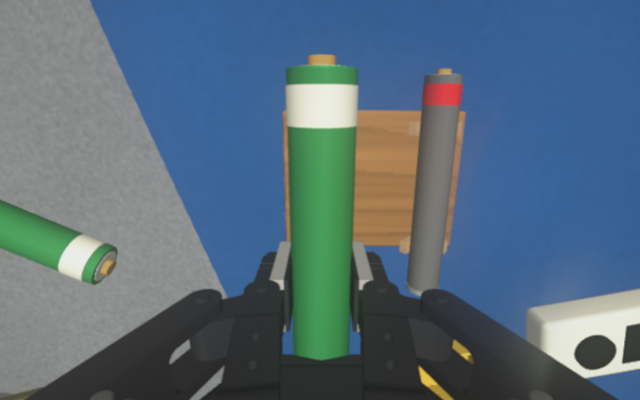

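```bash
cat > stick.py <<'E'
import sys
from h import *
c=dict(np.load(sys.argv[1]+'.npz')); p=c['p'];hsv=cv2.cvtColor(p,cv2.COLOR_RGB2HSV);P=cloud(c,c['d'])
H,S,V=[hsv[:,:,i].astype(int) for i in range(3)]
T=R.from_rotvec(c['rot']).as_matrix()
Q=(P-c['eef'])@T   # tool coords
near=(c['d']>0)&(np.abs(Q[:,:,0])<.03)&(np.abs(Q[:,:,1])<.05)
# slices along tool z
for a in np.arange(.02,.086,.008):
    k=near&(Q[:,:,2]>a)&(Q[:,:,2]<a+.008)
    k[:, :280]=0;k[:,365:]=0
    q=Q[k]; 
    if len(q)>20:
        # fit circle radius 13 : top = min y
        print(a.round(3),'x',np.percentile(q[:,0],[2,98]).round(4),'mean',q[:,0].min()/2+q[:,0].max()/2,'ytop',np.percentile(q[:,1],3).round(4))
k=near.copy();k[75:]=0;k[:,308:]&=True
br=(H>8)&(H<28)&(S>80)&(V>100)&near&(Q[:,:,2]>.05)
print('brass',br.sum(),Q[br].min(0).round(4),Q[br].max(0).round(4),np.median(Q[br],0).round(4),P[br].mean(0).round(4))
E
python3 stick.py w6
```

```text
0.02 x [-0.0133  0.0108] mean -0.001125203752321521 ytop -0.0179
0.028 x [-0.0131  0.0109] mean -0.0010653996778457334 ytop -0.018
0.036 x [-0.0133  0.0107] mean -0.001127187496978114 ytop -0.018
0.044 x [-0.0131  0.0109] mean -0.0009515181305104238 ytop -0.0181
0.052 x [-0.0132  0.0108] mean -0.0010559068137753714 ytop -0.0179
0.06 x [-0.0128  0.011 ] mean -0.0008242068671946642 ytop -0.0182
0.068 x [-0.013   0.0109] mean -0.0009612983684569362 ytop -0.0184
0.076 x [-0.0126  0.0111] mean -0.0007816885065619608 ytop -0.018
0.084 x [-0.0057  0.0039] mean -0.0009333721345375827 ytop -0.0102
brass 263 [-0.0139 -0.0107  0.0502] [ 0.0035 -0.0053  0.0869] [-0.0011 -0.0087  0.0851] [0.4891 0.3067 0.1618]
```

Call:
carry_out([
  {"dx": 0.003, "dy": -0.06, "dz": 0, "wx": 0, "wy": 0, "wz": 0},
  {"dx": 0.009, "dy": -0.14, "dz": 0, "wx": 0, "wy": 0, "wz": 0},
  {"dx": 0.015, "dy": -0.22, "dz": 0, "wx": 0, "wy": 0, "wz": 0},
  {"dx": 0.02, "dy": -0.3, "dz": 0, "wx": 0, "wy": 0, "wz": 0.009},
  {"dx": 0.026, "dy": -0.38, "dz": 0, "wx": 0, "wy": 0, "wz": 0.019},
])

```text
time: 7.95
eef_pos: [0.4779, 0.0357, 0.154]
tool_rot: [-1.559, 0.226, -0.226]
ft_force: [0.9, -0.4, -3.1]
width: 0.282
```

Call:
carry_out([
  {"dx": 0.007, "dy": -0.09, "dz": 0, "wx": 0, "wy": 0, "wz": 0},
  {"dx": 0.014, "dy": -0.18, "dz": 0, "wx": 0, "wy": 0, "wz": 0},
  {"dx": 0.022, "dy": -0.27, "dz": 0, "wx": 0, "wy": 0, "wz": 0},
  {"dx": 0.03, "dy": -0.36, "dz": 0, "wx": 0, "wy": 0, "wz": 0},
  {"dx": 0.035, "dy": -0.43, "dz": 0, "wx": 0, "wy": 0, "wz": 0},
])

```text
time: 8.45
eef_pos: [0.4951, -0.1815, 0.1538]
tool_rot: [-1.56, 0.23, -0.229]
ft_force: [0.7, 1.7, -3.0]
width: 0.281
```

Call:
carry_out([
  {"dx": 0, "dy": -0.05, "dz": 0, "wx": 0, "wy": 0, "wz": 0},
  {"dx": 0, "dy": -0.09, "dz": 0, "wx": 0, "wy": 0, "wz": 0},
  {"dx": 0, "dy": -0.094, "dz": 0, "wx": 0, "wy": 0, "wz": 0},
  {"dx": 0, "dy": -0.094, "dz": 0, "wx": 0, "wy": 0, "wz": 0},
  {"dx": 0, "dy": -0.094, "dz": 0, "wx": 0, "wy": 0, "wz": 0},
])

```text
time: 8.95
eef_pos: [0.4957, -0.2232, 0.1542]
tool_rot: [-1.558, 0.226, -0.225]
ft_force: [1.1, 0.6, -3.1]
width: 0.281
```

Call:
carry_out([
  {"dx": 0, "dy": 0, "dz": 0, "wx": 0, "wy": 0, "wz": 0},
  {"dx": 0, "dy": 0, "dz": 0, "wx": 0, "wy": 0, "wz": 0},
  {"dx": 0, "dy": 0, "dz": 0, "wx": 0, "wy": 0, "wz": 0},
  {"dx": 0, "dy": 0, "dz": 0, "wx": 0, "wy": 0, "wz": 0},
  {"dx": 0, "dy": 0, "dz": 0, "wx": 0, "wy": 0, "wz": 0},
])

```text
time: 9.45
eef_pos: [0.4956, -0.2248, 0.1543]
tool_rot: [-1.559, 0.227, -0.227]
ft_force: [0.0, 0.2, -3.7]
width: 0.281
```

```bash
python3 look.py w7; python3 stick.py w7|tail -5
```

```text
9.45 [ 0.49559119 -0.22482072  0.15432917] [ 0.61  0.74 -0.45  1.89  0.52  0.63 -0.46] [ 0.03  0.16 -3.66] 0.28060236677698597
[[ 9.585e-01 -0.000e+00  2.852e-01]
 [-2.852e-01 -1.000e-04  9.585e-01]
 [ 0.000e+00 -1.000e+00 -1.000e-04]]
0.06 x [-0.0128  0.011 ] mean -0.000934672316741954 ytop -0.0183
0.068 x [-0.0131  0.011 ] mean -0.0010231349749305818 ytop -0.0184
0.076 x [-0.0129  0.0108] mean -0.0008134376375118447 ytop -0.0181
0.084 x [-0.0057  0.0035] mean -0.0009265547241526792 ytop -0.0102
brass 272 [-0.0058 -0.0109  0.0838] [ 0.0039 -0.0029  0.0871] [-0.0011 -0.0087  0.0855] [ 0.519  -0.1426  0.1627]
```

View pics/w7.png

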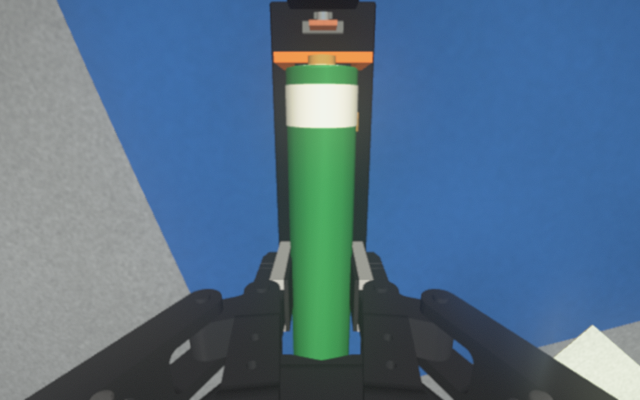

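```bash
cat > br.py <<'E'
import sys
from h import *
c=dict(np.load(sys.argv[1]+'.npz')); p=c['p'];hsv=cv2.cvtColor(p,cv2.COLOR_RGB2HSV);P=cloud(c,c['d'])
H,S,V=[hsv[:,:,i].astype(int) for i in range(3)]
T=R.from_rotvec(c['rot']).as_matrix(); Q=(P-c['eef'])@T
m=(S>170)&(H<18)&(V>150)&(np.abs(P[:,:,2]-.068)<.006)&(np.abs(Q[:,:,0])<.05)
v,u=np.where(m); print(u.min(),u.max(),v.min(),v.max(),m.sum())
q=Q[m];print('bridge x',np.percentile(q[:,0],[0,1,99,100]).round(4),'z',np.percentile(q[:,2],[1,50,99]).round(4),'h',np.median(P[m][:,2]))
m=(V<70)&(np.abs(P[:,:,2]-.010)<.004)&(np.abs(Q[:,:,0])<.06)
for a in np.arange(-.02,.14,.02):
    k=m&(Q[:,:,2]>a)&(Q[:,:,2]<a+.02); 
    if k.sum()>20: print('base',a.round(2),k.sum(),np.percentile(Q[k][:,0],[1,99]).round(4))
m=(S>120)&(H>5)&(H<26)&(V>120)&(np.abs(P[:,:,2]-.055)<.015)&(np.abs(Q[:,:,0])<.04)&(np.abs(Q[:,:,2])<.07)
n,l,st,ce=cv2.connectedComponentsWithStats(m.astype(np.uint8))
for i in range(1,n):
    if st[i,4]>8: print('clip',st[i],Q[l==i].min(0).round(4),Q[l==i].max(0).round(4))
E
python3 br.py w7; python3 br.py w2
```

```text
274 371 52 62 247
bridge x [-0.0297 -0.0297  0.0293  0.0295] z [0.0938 0.0984 0.0998] h 0.06856135481882569
base -0.02 506 [-0.0386  0.0384]
base 0.0 531 [-0.0387  0.0382]
base 0.02 552 [-0.0386  0.0382]
base 0.04 508 [-0.0387  0.0384]
base 0.06 507 [-0.0387  0.0385]
base 0.08 516 [-0.0389  0.0385]
base 0.1 1647 [-0.0383  0.0381]
base 0.12 2021 [-0.0387  0.0384]
280 345 101 107 171
bridge x [-0.0376 -0.0339  0.0201  0.0201] z [0.065  0.0684 0.0701] h 0.06853409636854368
base -0.02 1191 [-0.0439  0.0312]
base 0.0 916 [-0.0451  0.0308]
base 0.02 549 [-0.0459  0.0304]
base 0.04 1331 [-0.0462  0.0287]
base 0.06 661 [-0.0468  0.0284]
base 0.08 1078 [-0.0476  0.0278]
base 0.1 661 [-0.0479  0.0274]
clip [280 102  67   6 340] [-0.0378  0.1726  0.0649] [0.021  0.1763 0.0693]
clip [290 141  15  13 162] [-0.0303  0.1765  0.0225] [-0.0174  0.1878  0.0337]
clip [325 140  14  13 157] [0.0026 0.1759 0.0237] [0.0147 0.1876 0.0346]
```

Call:
carry_out([
  {"dx": 0.0015, "dy": -0.0005, "dz": -0.03, "wx": 0, "wy": 0, "wz": 0},
  {"dx": 0.0015, "dy": -0.0005, "dz": -0.07, "wx": 0, "wy": 0, "wz": 0},
  {"dx": 0.0015, "dy": -0.0005, "dz": -0.11, "wx": 0, "wy": 0, "wz": 0},
  {"dx": 0.0015, "dy": -0.0005, "dz": -0.14, "wx": 0, "wy": 0, "wz": 0},
  {"dx": 0.0015, "dy": -0.0005, "dz": -0.16, "wx": 0, "wy": 0, "wz": 0},
])

```text
time: 10.0
eef_pos: [0.496, -0.2251, 0.0732]
tool_rot: [-1.559, 0.228, -0.226]
ft_force: [-0.4, 0.1, -2.6]
width: 0.282
```

Call:
carry_out([
  {"dx": 0, "dy": 0, "dz": -0.004, "wx": 0, "wy": 0, "wz": 0},
  {"dx": 0, "dy": 0, "dz": -0.008, "wx": 0, "wy": 0, "wz": 0},
  {"dx": 0, "dy": 0, "dz": -0.01, "wx": 0, "wy": 0, "wz": 0},
  {"dx": 0, "dy": 0, "dz": -0.01, "wx": 0, "wy": 0, "wz": 0},
  {"dx": 0, "dy": 0, "dz": -0.01, "wx": 0, "wy": 0, "wz": 0},
])

```text
time: 10.5
eef_pos: [0.4967, -0.2253, 0.0698]
tool_rot: [-1.559, 0.226, -0.228]
ft_force: [0.1, -0.5, -3.5]
width: 0.279
```

```bash
python3 look.py w8; python3 stick.py w8|tail -5; python3 br.py w8
python3 - <<'E'
from bench import arm,optics; import cv2
p,d=optics.read_camera('scene'); cv2.imwrite('pics/s1.png',cv2.resize(p[180:270,200:330,::-1],None,fx=6,fy=6,interpolation=cv2.INTER_CUBIC))
E
```

```text
10.5 [ 0.49666439 -0.22530259  0.06979758] [ 0.54  0.87 -0.34  1.93  0.63  0.45 -0.55] [ 0.08 -0.5  -3.51] 0.27944836757768543
[[ 9.584e-01  9.000e-04  2.855e-01]
 [-2.855e-01 -3.000e-04  9.584e-01]
 [ 1.000e-03 -1.000e+00 -0.000e+00]]
0.06 x [-0.0193  0.0183] mean -0.0007028377453750546 ytop -0.0182
0.068 x [-0.0131  0.0109] mean -0.0010866561555847266 ytop -0.0184
0.076 x [-0.013   0.0107] mean -0.0008640341016938283 ytop -0.018
0.084 x [-0.0057  0.0034] mean -0.0010023430881304974 ytop -0.0105
brass 5536 [-0.03   -0.0108  0.0522] [0.0287 0.05   0.1004] [-0.0008  0.0019  0.0948] [ 0.5207 -0.1415  0.0641]
240 399 19 38 600
bridge x [-0.0309 -0.0289  0.0252  0.0274] z [0.094  0.0944 0.1003] h 0.06804404624533217
base -0.02 1508 [-0.0398  0.0372]
base 0.0 1938 [-0.0398  0.0372]
base 0.02 2054 [-0.0399  0.0371]
base 0.04 849 [-0.0401  0.0374]
base 0.06 901 [-0.0402  0.0374]
base 0.08 830 [-0.0404  0.0376]
base 0.1 1997 [-0.0398  0.0367]
base 0.12 309 [-0.0393  0.037 ]
clip [265 119  23  31 621] [-0.0241  0.0038  0.0522] [-0.0155  0.0132  0.0642]
clip [356 119  22  31 592] [0.0134 0.0034 0.0523] [0.0215 0.0124 0.0642]
clip [349 317  11  37 211] [ 0.0132  0.0056 -0.056 ] [ 0.0183  0.0286 -0.0442]
clip [283 322  11  32 188] [-0.0206  0.0062 -0.0566] [-0.0158  0.0243 -0.0443]
```

View pics/w8.png

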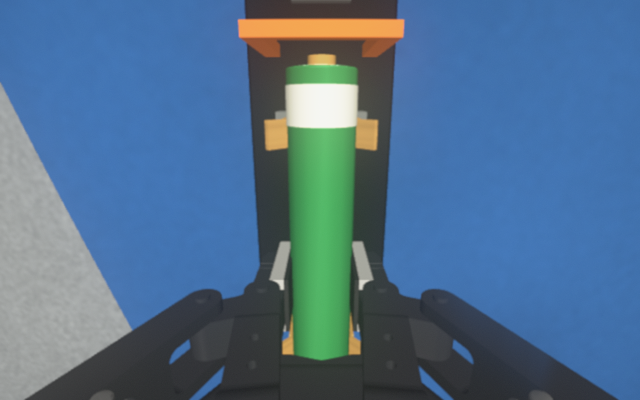

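View pics/s1.png

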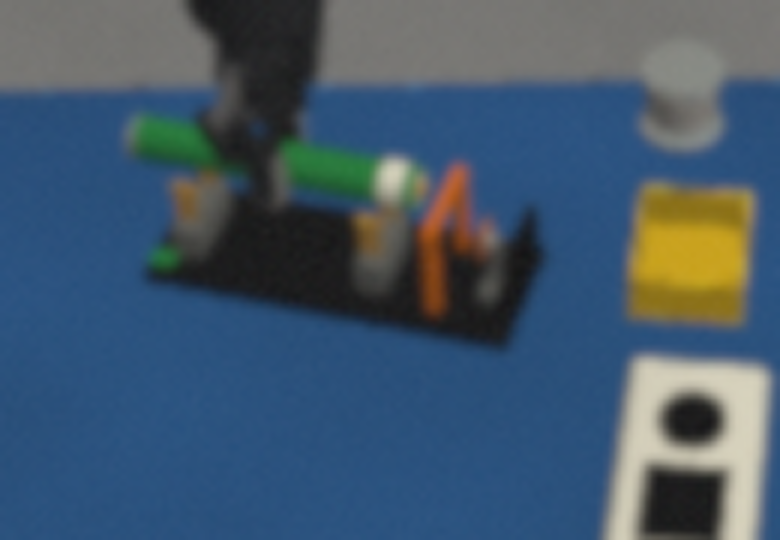

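Call:
carry_out([
  {"dx": 0, "dy": 0, "dz": -0.002, "wx": 0, "wy": 0, "wz": 0},
  {"dx": 0, "dy": 0, "dz": -0.004, "wx": 0, "wy": 0, "wz": 0},
  {"dx": 0, "dy": 0, "dz": -0.006, "wx": 0, "wy": 0, "wz": 0},
  {"dx": 0, "dy": 0, "dz": -0.008, "wx": 0, "wy": 0, "wz": 0},
  {"dx": 0, "dy": 0, "dz": -0.008, "wx": 0, "wy": 0, "wz": 0},
])

```text
time: 11.1
eef_pos: [0.4962, -0.2251, 0.0651]
tool_rot: [-1.559, 0.227, -0.227]
ft_force: [-0.4, -0.7, -2.9]
width: 0.281
```

Call:
carry_out([
  {"dx": 0, "dy": 0, "dz": -0.001, "wx": 0, "wy": 0, "wz": 0},
  {"dx": 0, "dy": 0, "dz": -0.002, "wx": 0, "wy": 0, "wz": 0},
  {"dx": 0, "dy": 0, "dz": -0.003, "wx": 0, "wy": 0, "wz": 0},
  {"dx": 0, "dy": 0, "dz": -0.004, "wx": 0, "wy": 0, "wz": 0},
  {"dx": 0, "dy": 0, "dz": -0.004, "wx": 0, "wy": 0, "wz": 0},
])

```text
time: 11.6
eef_pos: [0.4963, -0.2251, 0.0633]
tool_rot: [-1.559, 0.227, -0.227]
ft_force: [0.2, -0.0, -3.2]
width: 0.279
```

Call:
carry_out([
  {"dx": 0, "dy": 0, "dz": -0.001, "wx": 0, "wy": 0, "wz": 0},
  {"dx": 0, "dy": 0, "dz": -0.002, "wx": 0, "wy": 0, "wz": 0},
  {"dx": 0, "dy": 0, "dz": -0.003, "wx": 0, "wy": 0, "wz": 0},
  {"dx": 0, "dy": 0, "dz": -0.004, "wx": 0, "wy": 0, "wz": 0},
  {"dx": 0, "dy": 0, "dz": -0.004, "wx": 0, "wy": 0, "wz": 0},
])

```text
time: 12.1
eef_pos: [0.4963, -0.2251, 0.0612]
tool_rot: [-1.559, 0.227, -0.227]
ft_force: [0.7, 0.7, -3.0]
width: 0.28
```

Axis at about 0.066, free so far.

Call:
carry_out([
  {"dx": 0, "dy": 0, "dz": -0.001, "wx": 0, "wy": 0, "wz": 0},
  {"dx": 0, "dy": 0, "dz": -0.002, "wx": 0, "wy": 0, "wz": 0},
  {"dx": 0, "dy": 0, "dz": -0.003, "wx": 0, "wy": 0, "wz": 0},
  {"dx": 0, "dy": 0, "dz": -0.004, "wx": 0, "wy": 0, "wz": 0},
  {"dx": 0, "dy": 0, "dz": -0.004, "wx": 0, "wy": 0, "wz": 0},
])

```text
time: 12.6
eef_pos: [0.4968, -0.2253, 0.0596]
tool_rot: [-1.559, 0.226, -0.228]
ft_force: [0.3, -0.5, 1.0]
width: 0.285
```

Call:
carry_out([
  {"dx": 0, "dy": 0, "dz": -0.001, "wx": 0, "wy": 0, "wz": 0},
  {"dx": 0, "dy": 0, "dz": -0.002, "wx": 0, "wy": 0, "wz": 0},
  {"dx": 0, "dy": 0, "dz": -0.003, "wx": 0, "wy": 0, "wz": 0},
  {"dx": 0, "dy": 0, "dz": -0.004, "wx": 0, "wy": 0, "wz": 0},
  {"dx": 0, "dy": 0, "dz": -0.004, "wx": 0, "wy": 0, "wz": 0},
])

```text
time: 13.1
eef_pos: [0.4969, -0.2253, 0.0591]
tool_rot: [-1.56, 0.226, -0.228]
ft_force: [-2.8, 1.1, 16.0]
width: 0.284
```

Call:
carry_out([
  {"dx": -0.001, "dy": 0, "dz": -0.0005, "wx": 0, "wy": 0, "wz": 0},
  {"dx": -0.001, "dy": 0, "dz": -0.001, "wx": 0, "wy": 0, "wz": 0},
  {"dx": -0.001, "dy": 0, "dz": -0.001, "wx": 0, "wy": 0, "wz": 0},
  {"dx": -0.001, "dy": 0, "dz": -0.001, "wx": 0, "wy": 0, "wz": 0},
  {"dx": -0.001, "dy": 0, "dz": -0.001, "wx": 0, "wy": 0, "wz": 0},
])

```text
time: 13.6
eef_pos: [0.497, -0.2253, 0.059]
tool_rot: [-1.56, 0.225, -0.229]
ft_force: [-2.2, 0.7, 17.6]
width: 0.277
```

```bash
python3 look.py w9; python3 stick.py w9|tail -9; python3 br.py w9|grep -v base; python3 -c "
from bench import arm;print(arm.get_obs()['moment'])"
```

```text
13.6 [ 0.4969679  -0.22531812  0.05900916] [ 0.53  0.89 -0.32  1.93  0.64  0.42 -0.56] [-2.18  0.7  17.62] 0.2765122732723877
[[ 9.585e-01  2.900e-03  2.852e-01]
 [-2.852e-01 -1.500e-03  9.585e-01]
 [ 3.200e-03 -1.000e+00 -6.000e-04]]
0.028 x [-0.0229  0.0215] mean -0.000662997209534933 ytop -0.018
0.036 x [-0.0226  0.0211] mean -0.0006637990223709155 ytop -0.018
0.044 x [-0.0136  0.0109] mean -0.0005811227687028114 ytop -0.018
0.052 x [-0.0168  0.0151] mean -0.0008255758390854125 ytop -0.018
0.06 x [-0.0191  0.0183] mean -0.0007111063322724435 ytop -0.0183
0.068 x [-0.0215  0.0198] mean -0.000671689765415354 ytop -0.0185
0.076 x [-0.0213  0.0199] mean -0.0007454264169041817 ytop -0.0184
0.084 x [-0.0217  0.0205] mean -0.0007425079915893418 ytop -0.0102
brass 7121 [-0.03   -0.012   0.0521] [0.0287 0.05   0.1139] [-0.0005 -0.0085  0.0945] [ 0.521  -0.1418  0.061 ]
233 400 12 33 581
bridge x [-0.0305 -0.0295  0.0237  0.0253] z [0.0938 0.0943 0.1001] h 0.0682476644946914
clip [260 119  28  35 828] [-0.0244 -0.0088  0.0521] [-0.0137  0.0094  0.0643]
clip [355 119  28  35 834] [ 0.0123 -0.0073  0.0521] [0.0221 0.0094 0.0643]
clip [287 329   7  25 110] [-0.0181 -0.0006 -0.0523] [-0.0148  0.0186 -0.0446]
clip [349 328   7  26 101] [ 0.0124 -0.0001 -0.0489] [ 0.0154  0.0189 -0.0444]
[0.13547352 0.56376812 0.10701584]
```

View pics/w9.png

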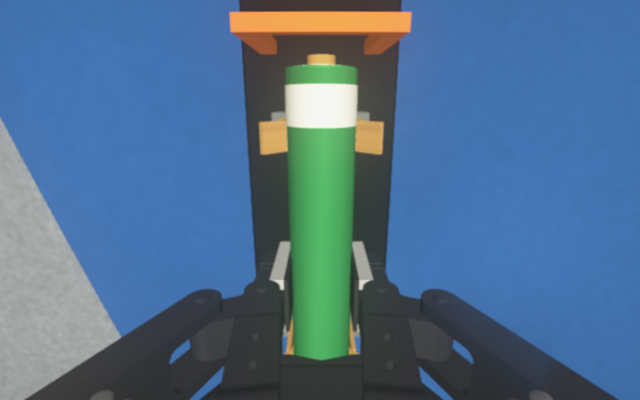

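Call:
carry_out([
  {"dx": 0, "dy": 0, "dz": -0.0005, "wx": 0, "wy": 0, "wz": 0},
  {"dx": 0, "dy": 0, "dz": -0.001, "wx": 0, "wy": 0, "wz": 0},
  {"dx": 0, "dy": 0, "dz": -0.0015, "wx": 0, "wy": 0, "wz": 0},
  {"dx": 0, "dy": 0, "dz": -0.002, "wx": 0, "wy": 0, "wz": 0},
  {"dx": 0, "dy": 0, "dz": -0.002, "wx": 0, "wy": 0, "wz": 0},
])

```text
time: 14.15
eef_pos: [0.4973, -0.2254, 0.0583]
tool_rot: [-1.56, 0.224, -0.23]
ft_force: [-2.6, 0.3, 20.0]
width: 0.282
```

Call:
carry_out([
  {"dx": 0, "dy": 0, "dz": -0.0005, "wx": 0, "wy": 0, "wz": 0},
  {"dx": 0, "dy": 0, "dz": -0.001, "wx": 0, "wy": 0, "wz": 0},
  {"dx": 0, "dy": 0, "dz": -0.0015, "wx": 0, "wy": 0, "wz": 0},
  {"dx": 0, "dy": 0, "dz": -0.002, "wx": 0, "wy": 0, "wz": 0},
  {"dx": 0, "dy": 0, "dz": -0.002, "wx": 0, "wy": 0, "wz": 0},
])

```text
time: 14.65
eef_pos: [0.4973, -0.2254, 0.0571]
tool_rot: [-1.56, 0.224, -0.23]
ft_force: [-1.9, 0.1, 18.0]
width: 0.282
```

Call:
carry_out([
  {"dx": 0, "dy": 0, "dz": -0.0005, "wx": 0, "wy": 0, "wz": 0},
  {"dx": 0, "dy": 0, "dz": -0.001, "wx": 0, "wy": 0, "wz": 0},
  {"dx": 0, "dy": 0, "dz": -0.0015, "wx": 0, "wy": 0, "wz": 0},
  {"dx": 0, "dy": 0, "dz": -0.002, "wx": 0, "wy": 0, "wz": 0},
  {"dx": 0, "dy": 0, "dz": -0.002, "wx": 0, "wy": 0, "wz": 0},
])

```text
time: 15.15
eef_pos: [0.4972, -0.2254, 0.0558]
tool_rot: [-1.56, 0.224, -0.23]
ft_force: [-1.9, 0.9, 15.9]
width: 0.276
```

Call:
carry_out([
  {"dx": 0, "dy": 0, "dz": -0.0005, "wx": 0, "wy": 0, "wz": 0},
  {"dx": 0, "dy": 0, "dz": -0.001, "wx": 0, "wy": 0, "wz": 0},
  {"dx": 0, "dy": 0, "dz": -0.0015, "wx": 0, "wy": 0, "wz": 0},
  {"dx": 0, "dy": 0, "dz": -0.002, "wx": 0, "wy": 0, "wz": 0},
  {"dx": 0, "dy": 0, "dz": -0.002, "wx": 0, "wy": 0, "wz": 0},
])

```text
time: 15.65
eef_pos: [0.4971, -0.2253, 0.0546]
tool_rot: [-1.559, 0.225, -0.23]
ft_force: [-0.5, 0.3, 12.8]
width: 0.281
```

Call:
carry_out([
  {"dx": 0, "dy": 0, "dz": -0.0005, "wx": 0, "wy": 0, "wz": 0},
  {"dx": 0, "dy": 0, "dz": -0.001, "wx": 0, "wy": 0, "wz": 0},
  {"dx": 0, "dy": 0, "dz": -0.0015, "wx": 0, "wy": 0, "wz": 0},
  {"dx": 0, "dy": 0, "dz": -0.002, "wx": 0, "wy": 0, "wz": 0},
  {"dx": 0, "dy": 0, "dz": -0.002, "wx": 0, "wy": 0, "wz": 0},
])

```text
time: 16.15
eef_pos: [0.497, -0.2253, 0.0533]
tool_rot: [-1.559, 0.225, -0.23]
ft_force: [-1.3, 0.4, 11.2]
width: 0.283
```

Call:
carry_out([
  {"dx": 0, "dy": 0, "dz": -0.001, "wx": 0, "wy": 0, "wz": 0},
  {"dx": 0, "dy": 0, "dz": -0.002, "wx": 0, "wy": 0, "wz": 0},
  {"dx": 0, "dy": 0, "dz": -0.003, "wx": 0, "wy": 0, "wz": 0},
  {"dx": 0, "dy": 0, "dz": -0.004, "wx": 0, "wy": 0, "wz": 0},
  {"dx": 0, "dy": 0, "dz": -0.004, "wx": 0, "wy": 0, "wz": 0},
])

```text
time: 16.65
eef_pos: [0.4969, -0.2252, 0.0508]
tool_rot: [-1.559, 0.225, -0.229]
ft_force: [-0.8, 0.3, 6.2]
width: 0.278
```

Call:
carry_out([
  {"dx": 0, "dy": 0, "dz": -0.001, "wx": 0, "wy": 0, "wz": 0},
  {"dx": 0, "dy": 0, "dz": -0.002, "wx": 0, "wy": 0, "wz": 0},
  {"dx": 0, "dy": 0, "dz": -0.003, "wx": 0, "wy": 0, "wz": 0},
  {"dx": 0, "dy": 0, "dz": -0.004, "wx": 0, "wy": 0, "wz": 0},
  {"dx": 0, "dy": 0, "dz": -0.004, "wx": 0, "wy": 0, "wz": 0},
])

```text
time: 17.15
eef_pos: [0.4965, -0.2251, 0.0478]
tool_rot: [-1.559, 0.226, -0.228]
ft_force: [2.0, -0.9, 1.9]
width: 0.278
```

Call:
carry_out([
  {"dx": 0, "dy": 0, "dz": -0.001, "wx": 0, "wy": 0, "wz": 0},
  {"dx": 0, "dy": 0, "dz": -0.002, "wx": 0, "wy": 0, "wz": 0},
  {"dx": 0, "dy": 0, "dz": -0.003, "wx": 0, "wy": 0, "wz": 0},
  {"dx": 0, "dy": 0, "dz": -0.004, "wx": 0, "wy": 0, "wz": 0},
  {"dx": 0, "dy": 0, "dz": -0.004, "wx": 0, "wy": 0, "wz": 0},
])

```text
time: 17.65
eef_pos: [0.496, -0.2251, 0.0455]
tool_rot: [-1.559, 0.227, -0.227]
ft_force: [3.9, -0.7, -4.1]
width: 0.282
```

```bash
python3 look.py w10; python3 stick.py w10|tail -9; python3 br.py w10|grep -v base
```

```text
17.65 [ 0.49600745 -0.22514544  0.04545141] [ 0.52  0.91 -0.3   1.93  0.65  0.4  -0.57] [ 3.9  -0.73 -4.11] 0.28177002584341965
[[ 9.584e-01  2.000e-04  2.854e-01]
 [-2.854e-01  2.000e-04  9.584e-01]
 [ 1.000e-04 -1.000e+00  3.000e-04]]
0.028 x [-0.0215  0.0201] mean -0.0007557628395563117 ytop -0.0178
0.036 x [-0.0212  0.0198] mean -0.0006928497304448545 ytop -0.0178
0.044 x [-0.0134  0.0109] mean -0.0009673302705109858 ytop -0.0179
0.052 x [-0.0155  0.0138] mean -0.0007443515124653712 ytop -0.0177
0.06 x [-0.0181  0.0168] mean -0.0007127528697057073 ytop -0.0181
0.068 x [-0.0201  0.0187] mean -0.0007428012438515895 ytop -0.0183
0.076 x [-0.02    0.0185] mean -0.0007239217387124894 ytop -0.0181
0.084 x [-0.0201  0.0187] mean -0.0007445079429537413 ytop -0.0098
brass 10359 [-0.03   -0.0256  0.0518] [0.0299 0.0375 0.1039] [-0.0006 -0.019   0.0943] [ 0.5194 -0.1443  0.0605]
224 422 0 27 998
bridge x [-0.0298 -0.027   0.0254  0.0287] z [0.0938 0.0942 0.1003] h 0.06783033513147615
clip [ 243  121   46   39 1552] [-0.0278 -0.0197  0.052 ] [-0.0132  0.0043  0.0644]
clip [ 355  121   46   39 1553] [ 0.011  -0.0205  0.0521] [0.0257 0.0046 0.0644]
clip [284 345   7   9  41] [-0.0191  0.     -0.0496] [-0.0166  0.0052 -0.045 ]
clip [354 345   6   9  38] [ 0.0151 -0.     -0.0476] [ 0.0173  0.0053 -0.0443]
```

View pics/w10.png

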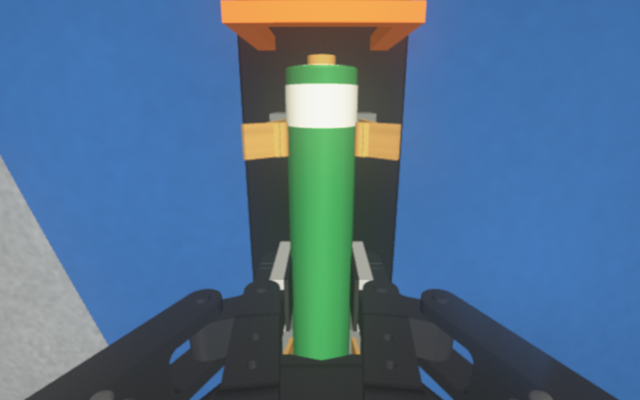

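Call:
carry_out([
  {"dx": 0, "dy": 0, "dz": -0.001, "wx": 0, "wy": 0, "wz": 0},
  {"dx": 0, "dy": 0, "dz": -0.002, "wx": 0, "wy": 0, "wz": 0},
  {"dx": 0, "dy": 0, "dz": -0.003, "wx": 0, "wy": 0, "wz": 0},
  {"dx": 0, "dy": 0, "dz": -0.004, "wx": 0, "wy": 0, "wz": 0},
  {"dx": 0, "dy": 0, "dz": -0.004, "wx": 0, "wy": 0, "wz": 0},
])

```text
time: 18.2
eef_pos: [0.4958, -0.2252, 0.0436]
tool_rot: [-1.559, 0.227, -0.227]
ft_force: [4.0, -1.2, -7.3]
width: 0.279
```

Call:
carry_out([
  {"dx": 0, "dy": 0, "dz": -0.001, "wx": 0, "wy": 0, "wz": 0},
  {"dx": 0, "dy": 0, "dz": -0.002, "wx": 0, "wy": 0, "wz": 0},
  {"dx": 0, "dy": 0, "dz": -0.003, "wx": 0, "wy": 0, "wz": 0},
  {"dx": 0, "dy": 0, "dz": -0.003, "wx": 0, "wy": 0, "wz": 0},
  {"dx": 0, "dy": 0, "dz": -0.003, "wx": 0, "wy": 0, "wz": 0},
])

```text
time: 18.7
eef_pos: [0.4957, -0.2252, 0.0421]
tool_rot: [-1.559, 0.227, -0.227]
ft_force: [3.5, -1.0, -7.9]
width: 0.279
```

Call:
carry_out([
  {"dx": 0, "dy": 0, "dz": -0.001, "wx": 0, "wy": 0, "wz": 0},
  {"dx": 0, "dy": 0, "dz": -0.002, "wx": 0, "wy": 0, "wz": 0},
  {"dx": 0, "dy": 0, "dz": -0.002, "wx": 0, "wy": 0, "wz": 0},
  {"dx": 0, "dy": 0, "dz": -0.002, "wx": 0, "wy": 0, "wz": 0},
  {"dx": 0, "dy": 0, "dz": -0.002, "wx": 0, "wy": 0, "wz": 0},
])

```text
time: 19.2
eef_pos: [0.4958, -0.2252, 0.0412]
tool_rot: [-1.559, 0.227, -0.227]
ft_force: [3.3, -2.0, -8.5]
width: 0.284
```

Call:
carry_out([
  {"dx": 0.001, "dy": 0, "dz": -0.001, "wx": 0, "wy": 0, "wz": 0},
  {"dx": 0.001, "dy": 0, "dz": -0.002, "wx": 0, "wy": 0, "wz": 0},
  {"dx": 0.001, "dy": 0, "dz": -0.002, "wx": 0, "wy": 0, "wz": 0},
  {"dx": 0.001, "dy": 0, "dz": -0.002, "wx": 0, "wy": 0, "wz": 0},
  {"dx": 0.001, "dy": 0, "dz": -0.002, "wx": 0, "wy": 0, "wz": 0},
])

```text
time: 19.7
eef_pos: [0.4962, -0.2252, 0.0403]
tool_rot: [-1.559, 0.227, -0.227]
ft_force: [2.0, -1.3, -7.8]
width: 0.279
```

Call:
carry_out([
  {"dx": 0, "dy": 0, "dz": -0.001, "wx": 0, "wy": 0, "wz": 0},
  {"dx": 0, "dy": 0, "dz": -0.002, "wx": 0, "wy": 0, "wz": 0},
  {"dx": 0, "dy": 0, "dz": -0.002, "wx": 0, "wy": 0, "wz": 0},
  {"dx": 0, "dy": 0, "dz": -0.002, "wx": 0, "wy": 0, "wz": 0},
  {"dx": 0, "dy": 0, "dz": -0.002, "wx": 0, "wy": 0, "wz": 0},
])

```text
time: 20.2
eef_pos: [0.4963, -0.2252, 0.0399]
tool_rot: [-1.559, 0.227, -0.227]
ft_force: [-1.1, -0.4, 6.4]
width: 0.279
```

Call:
carry_out([
  {"dx": 0, "dy": 0, "dz": 0.0006, "wx": 0, "wy": 0, "wz": 0},
  {"dx": 0, "dy": 0, "dz": 0.0006, "wx": 0, "wy": 0, "wz": 0},
  {"dx": 0, "dy": 0, "dz": 0.0006, "wx": 0, "wy": 0, "wz": 0},
  {"dx": 0, "dy": 0, "dz": 0.0006, "wx": 0, "wy": 0, "wz": 0},
  {"dx": 0, "dy": 0, "dz": 0.0006, "wx": 0, "wy": 0, "wz": 0},
])

```text
time: 20.7
eef_pos: [0.4963, -0.2252, 0.0399]
tool_rot: [-1.559, 0.227, -0.227]
ft_force: [0.2, 0.5, 5.3]
width: 0.281
```

```bash
python3 look.py w11; python3 stick.py w11|tail -9; python3 br.py w11|grep -v base
python3 - <<'E'
from bench import arm,optics; import cv2
p,d=optics.read_camera('scene'); cv2.imwrite('pics/s2.png',cv2.resize(p[180:270,200:330,::-1],None,fx=6,fy=6,interpolation=cv2.INTER_CUBIC))
E
```

```text
20.7 [ 0.49631406 -0.22521636  0.03991484] [ 0.51  0.92 -0.29  1.93  0.66  0.38 -0.58] [0.22 0.46 5.3 ] 0.28098614956717505
[[ 9.584e-01  1.000e-04  2.854e-01]
 [-2.854e-01 -3.000e-04  9.584e-01]
 [ 1.000e-04 -1.000e+00 -3.000e-04]]
0.028 x [-0.0208  0.0195] mean -0.000643588927891757 ytop -0.0179
0.036 x [-0.0206  0.0191] mean -0.0006522321863262886 ytop -0.0179
0.044 x [-0.0132  0.0104] mean -0.004292554800344508 ytop -0.018
0.052 x [-0.0148  0.0132] mean -0.0008570708032152865 ytop -0.0182
0.06 x [-0.0174  0.0162] mean -0.0007645848163286874 ytop -0.0182
0.068 x [-0.0195  0.0181] mean -0.0007063951058371258 ytop -0.0184
0.076 x [-0.0193  0.0179] mean -0.0006296772727897946 ytop -0.018
0.084 x [-0.0195  0.018 ] mean -0.0007829331953475901 ytop -0.01
brass 10082 [-0.03   -0.0311  0.0501] [0.0297 0.0318 0.1045] [-0.0007 -0.0241  0.0942] [ 0.5193 -0.1453  0.0597]
217 426 1 23 951
bridge x [-0.0303 -0.0283  0.0258  0.0287] z [0.0938 0.0942 0.0947] h 0.06714917985372194
clip [ 249  121   45   43 1623] [-0.0245 -0.0265  0.0506] [-0.0107 -0.0027  0.0644]
clip [ 349  121   45   43 1599] [ 0.0085 -0.0272  0.052 ] [ 0.0221 -0.0021  0.0644]
```

View pics/w11.png

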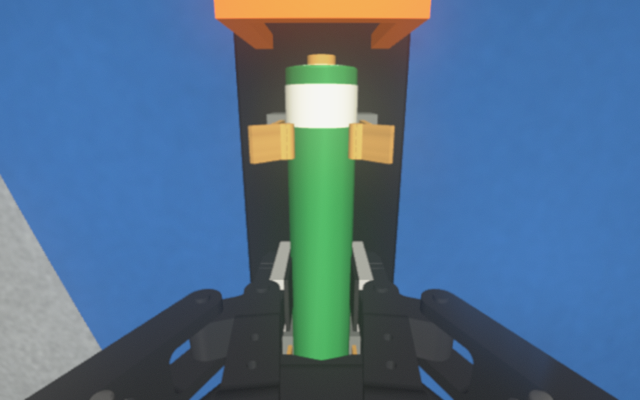

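View pics/s2.png

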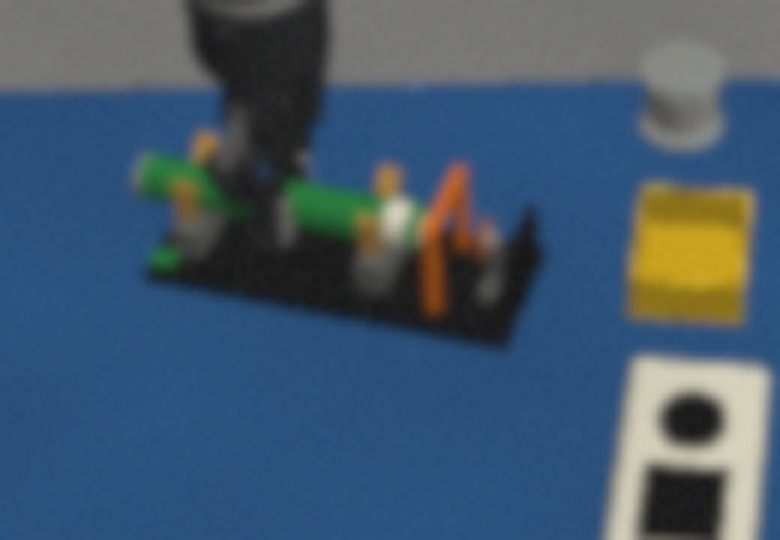

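Call:
carry_out([
  {"dx": 0.0007, "dy": 0.0023, "dz": 0, "wx": 0, "wy": 0, "wz": 0},
  {"dx": 0.0014, "dy": 0.0046, "dz": 0, "wx": 0, "wy": 0, "wz": 0},
  {"dx": 0.0021, "dy": 0.0069, "dz": 0, "wx": 0, "wy": 0, "wz": 0},
  {"dx": 0.0028, "dy": 0.0092, "dz": 0, "wx": 0, "wy": 0, "wz": 0},
  {"dx": 0.0034, "dy": 0.0115, "dz": 0, "wx": 0, "wy": 0, "wz": 0},
])

```text
time: 21.3
eef_pos: [0.4967, -0.2245, 0.0399]
tool_rot: [-1.566, 0.231, -0.229]
ft_force: [-0.5, -10.0, 4.2]
width: 0.282
```

Call:
carry_out([
  {"dx": 0.0007, "dy": 0.0023, "dz": 0, "wx": 0, "wy": 0, "wz": 0},
  {"dx": 0.0014, "dy": 0.0046, "dz": 0, "wx": 0, "wy": 0, "wz": 0},
  {"dx": 0.0021, "dy": 0.0069, "dz": 0, "wx": 0, "wy": 0, "wz": 0},
  {"dx": 0.0028, "dy": 0.0092, "dz": 0, "wx": 0, "wy": 0, "wz": 0},
  {"dx": 0.0034, "dy": 0.0115, "dz": 0, "wx": 0, "wy": 0, "wz": 0},
])

```text
time: 21.8
eef_pos: [0.4983, -0.2191, 0.0399]
tool_rot: [-1.566, 0.232, -0.23]
ft_force: [-0.2, -10.6, 4.7]
width: 0.28
```

Call:
carry_out([
  {"dx": 0.0007, "dy": 0.0023, "dz": 0, "wx": 0, "wy": 0, "wz": 0},
  {"dx": 0.0014, "dy": 0.0046, "dz": 0, "wx": 0, "wy": 0, "wz": 0},
  {"dx": 0.0021, "dy": 0.0069, "dz": 0, "wx": 0, "wy": 0, "wz": 0},
  {"dx": 0.0028, "dy": 0.0092, "dz": 0, "wx": 0, "wy": 0, "wz": 0},
  {"dx": 0.0034, "dy": 0.0115, "dz": 0, "wx": 0, "wy": 0, "wz": 0},
])

```text
time: 22.3
eef_pos: [0.5001, -0.2134, 0.0399]
tool_rot: [-1.566, 0.232, -0.23]
ft_force: [-1.2, -10.4, 5.0]
width: 0.281
```

```bash
python3 look.py w12; python3 stick.py w12|tail -9; python3 br.py w12|grep -v base
```

```text
22.3 [ 0.50007086 -0.21336978  0.03990268] [ 0.48  0.92 -0.28  1.94  0.66  0.38 -0.61] [ -1.23 -10.39   5.02] 0.2812309754731718
[[ 9.572e-01 -2.300e-03  2.895e-01]
 [-2.895e-01 -7.200e-03  9.571e-01]
 [-2.000e-04 -1.000e+00 -7.500e-03]]
0.028 x [-0.0133  0.0104] mean -0.0012326891942862064 ytop -0.0181
0.036 x [-0.0149  0.0132] mean -0.0008502546994516762 ytop -0.0186
0.044 x [-0.0165  0.014 ] mean -0.0007204375841170351 ytop -0.0187
0.052 x [-0.0198  0.0184] mean -0.000693348753701804 ytop -0.0183
0.06 x [-0.0197  0.0183] mean -0.0007282230154610284 ytop -0.0187
0.068 x [-0.0195  0.018 ] mean -0.0007120473296457833 ytop -0.0189
0.076 x [-0.019   0.0176] mean -0.0007035471262629035 ytop -0.0302
0.084 x [-0.0129  0.0159] mean -0.0007521087254761024 ytop -0.0306
brass 6674 [-0.03   -0.0316  0.05  ] [0.03   0.0315 0.1059] [-0.0009 -0.029   0.0839] [ 0.5229 -0.1347  0.0613]
221 399 43 66 429
bridge x [-0.0303 -0.0289  0.0205  0.0213] z [0.0814 0.0818 0.0877] h 0.0685866772225295
clip [ 251  153   44   48 1572] [-0.0245 -0.0269  0.0392] [-0.0107 -0.0007  0.052 ]
clip [ 348  153   44   47 1559] [ 0.0082 -0.0268  0.0393] [ 0.022  -0.0013  0.0521]
```

View pics/w12.png

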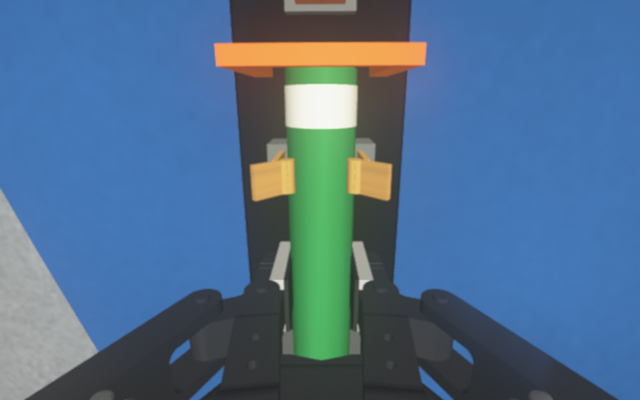

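Call:
carry_out([
  {"dx": 0.0004, "dy": 0.0012, "dz": 0, "wx": 0, "wy": 0, "wz": 0},
  {"dx": 0.0008, "dy": 0.0024, "dz": 0, "wx": 0, "wy": 0, "wz": 0},
  {"dx": 0.0011, "dy": 0.0036, "dz": 0, "wx": 0, "wy": 0, "wz": 0},
  {"dx": 0.0014, "dy": 0.0048, "dz": 0, "wx": 0, "wy": 0, "wz": 0},
  {"dx": 0.0018, "dy": 0.006, "dz": 0, "wx": 0, "wy": 0, "wz": 0},
])

```text
time: 22.85
eef_pos: [0.501, -0.2104, 0.0399]
tool_rot: [-1.566, 0.232, -0.23]
ft_force: [-1.3, -10.9, 5.1]
width: 0.281
```

Call:
carry_out([
  {"dx": 0.0004, "dy": 0.0012, "dz": 0, "wx": 0, "wy": 0, "wz": 0},
  {"dx": 0.0008, "dy": 0.0024, "dz": 0, "wx": 0, "wy": 0, "wz": 0},
  {"dx": 0.0011, "dy": 0.0036, "dz": 0, "wx": 0, "wy": 0, "wz": 0},
  {"dx": 0.0014, "dy": 0.0048, "dz": 0, "wx": 0, "wy": 0, "wz": 0},
  {"dx": 0.0018, "dy": 0.006, "dz": 0, "wx": 0, "wy": 0, "wz": 0},
])

```text
time: 23.35
eef_pos: [0.5019, -0.2074, 0.0399]
tool_rot: [-1.566, 0.232, -0.23]
ft_force: [-1.4, -9.0, 4.7]
width: 0.28
```

Call:
carry_out([
  {"dx": 0.0002, "dy": 0.0008, "dz": 0, "wx": 0, "wy": 0, "wz": 0},
  {"dx": 0.0005, "dy": 0.0016, "dz": 0, "wx": 0, "wy": 0, "wz": 0},
  {"dx": 0.0007, "dy": 0.0024, "dz": 0, "wx": 0, "wy": 0, "wz": 0},
  {"dx": 0.001, "dy": 0.0032, "dz": 0, "wx": 0, "wy": 0, "wz": 0},
  {"dx": 0.0012, "dy": 0.004, "dz": 0, "wx": 0, "wy": 0, "wz": 0},
])

```text
time: 23.85
eef_pos: [0.5025, -0.2055, 0.0399]
tool_rot: [-1.566, 0.232, -0.23]
ft_force: [-1.4, -10.7, 4.4]
width: 0.279
```

Call:
carry_out([
  {"dx": 0.0002, "dy": 0.0008, "dz": 0, "wx": 0, "wy": 0, "wz": 0},
  {"dx": 0.0005, "dy": 0.0016, "dz": 0, "wx": 0, "wy": 0, "wz": 0},
  {"dx": 0.0007, "dy": 0.0024, "dz": 0, "wx": 0, "wy": 0, "wz": 0},
  {"dx": 0.001, "dy": 0.0032, "dz": 0, "wx": 0, "wy": 0, "wz": 0},
  {"dx": 0.0012, "dy": 0.004, "dz": 0, "wx": 0, "wy": 0, "wz": 0},
])

```text
time: 24.35
eef_pos: [0.5031, -0.2035, 0.0399]
tool_rot: [-1.566, 0.232, -0.23]
ft_force: [-0.4, -11.0, 4.6]
width: 0.281
```

Call:
carry_out([
  {"dx": 0.0002, "dy": 0.0008, "dz": 0, "wx": 0, "wy": 0, "wz": 0},
  {"dx": 0.0005, "dy": 0.0016, "dz": 0, "wx": 0, "wy": 0, "wz": 0},
  {"dx": 0.0007, "dy": 0.0024, "dz": 0, "wx": 0, "wy": 0, "wz": 0},
  {"dx": 0.001, "dy": 0.0032, "dz": 0, "wx": 0, "wy": 0, "wz": 0},
  {"dx": 0.0012, "dy": 0.004, "dz": 0, "wx": 0, "wy": 0, "wz": 0},
])

```text
time: 24.85
eef_pos: [0.5037, -0.2015, 0.0399]
tool_rot: [-1.566, 0.232, -0.23]
ft_force: [-2.0, -10.4, 5.0]
width: 0.282
```

```bash
python3 look.py w13
```

```text
24.85 [ 0.5036664  -0.20145566  0.03988364] [ 0.45  0.92 -0.27  1.94  0.65  0.37 -0.63] [ -2.04 -10.35   5.03] 0.2824415080096208
[[ 9.572e-01 -2.400e-03  2.895e-01]
 [-2.895e-01 -7.300e-03  9.571e-01]
 [-2.000e-04 -1.000e+00 -7.700e-03]]
```

View pics/w13.png

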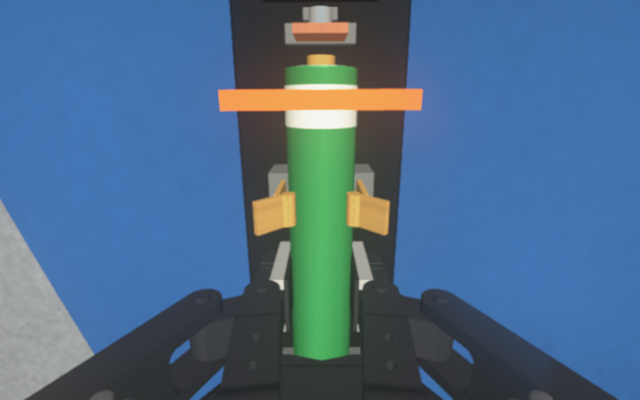

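Run:
```python
from h import *
c=dict(np.load('w13.npz'));p=c['p'];P=cloud(c,c['d']);T=R.from_rotvec(c['rot']).as_matrix();Q=(P-c['eef'])@T
for v in range(14,70,2): print(v,p[v,320],Q[v,320].round(4),P[v,320,2].round(3))
```

```text
14 [177 185 192] [-0.0015 -0.0108  0.099 ] 0.05
16 [177 185 191] [-0.0015 -0.0092  0.0987] 0.048
18 [176 184 191] [-0.0015 -0.0092  0.0982] 0.048
20 [178 187 193] [-0.0015 -0.0097  0.0974] 0.049
22 [204 172 165] [-0.0015 -0.0099  0.0968] 0.049
24 [224 149 108] [-0.0015 -0.0139  0.0954] 0.053
26 [224 150 111] [-0.0015 -0.0138  0.0948] 0.053
28 [224 151 110] [-0.0015 -0.0142  0.0942] 0.053
30 [225 151 111] [-0.0015 -0.0136  0.0937] 0.053
32 [203 131  96] [-0.0015 -0.0146  0.0929] 0.054
34 [133  86  63] [-0.0015 -0.0102  0.0931] 0.049
36 [130  84  61] [-0.0015 -0.0072  0.093 ] 0.046
38 [131  83  61] [-0.0015 -0.0037  0.0929] 0.043
40 [134  90  71] [-0.0015  0.001   0.093 ] 0.038
42 [142 135 125] [-0.0016  0.023   0.0956] 0.016
44 [94 92 85] [-0.0016  0.0258  0.0952] 0.013
46 [69 63 57] [-0.0016  0.028   0.0947] 0.011
48 [68 60 55] [-0.0017  0.03    0.0942] 0.009
50 [69 61 56] [-0.0016  0.0283  0.0931] 0.011
52 [67 59 54] [-0.0017  0.0297  0.0925] 0.009
54 [160 132  82] [-0.0016  0.0286  0.0915] 0.011
56 [224 187 107] [-0.0015 -0.0096  0.0863] 0.049
58 [222 186 105] [-0.0015 -0.0113  0.0855] 0.05
60 [223 186 107] [-0.0015 -0.0099  0.085 ] 0.049
62 [223 187 107] [-0.0015 -0.0109  0.0842] 0.05
64 [216 197 131] [-0.0015 -0.0103  0.0836] 0.05
66 [130 212 137] [-0.0015 -0.0173  0.0824] 0.057
68 [ 98 181 104] [-0.0015 -0.0183  0.0817] 0.058
```

Call:
carry_out([
  {"dx": 0.0002, "dy": 0.0008, "dz": 0, "wx": 0, "wy": 0, "wz": 0},
  {"dx": 0.0005, "dy": 0.0016, "dz": 0, "wx": 0, "wy": 0, "wz": 0},
  {"dx": 0.0007, "dy": 0.0024, "dz": 0, "wx": 0, "wy": 0, "wz": 0},
  {"dx": 0.001, "dy": 0.0032, "dz": 0, "wx": 0, "wy": 0, "wz": 0},
  {"dx": 0.0012, "dy": 0.004, "dz": 0, "wx": 0, "wy": 0, "wz": 0},
])

```text
time: 25.4
eef_pos: [0.5042, -0.1995, 0.0399]
tool_rot: [-1.566, 0.232, -0.23]
ft_force: [-1.5, -9.8, 5.2]
width: 0.278
```

Call:
carry_out([
  {"dx": 0.0002, "dy": 0.0008, "dz": 0, "wx": 0, "wy": 0, "wz": 0},
  {"dx": 0.0005, "dy": 0.0016, "dz": 0, "wx": 0, "wy": 0, "wz": 0},
  {"dx": 0.0007, "dy": 0.0024, "dz": 0, "wx": 0, "wy": 0, "wz": 0},
  {"dx": 0.001, "dy": 0.0032, "dz": 0, "wx": 0, "wy": 0, "wz": 0},
  {"dx": 0.0012, "dy": 0.004, "dz": 0, "wx": 0, "wy": 0, "wz": 0},
])

```text
time: 25.9
eef_pos: [0.5049, -0.1974, 0.0399]
tool_rot: [-1.566, 0.232, -0.23]
ft_force: [-0.2, -9.1, 4.5]
width: 0.282
```

Call:
carry_out([
  {"dx": 0.0001, "dy": 0.0004, "dz": 0, "wx": 0, "wy": 0, "wz": 0},
  {"dx": 0.0002, "dy": 0.0008, "dz": 0, "wx": 0, "wy": 0, "wz": 0},
  {"dx": 0.0004, "dy": 0.0012, "dz": 0, "wx": 0, "wy": 0, "wz": 0},
  {"dx": 0.0005, "dy": 0.0016, "dz": 0, "wx": 0, "wy": 0, "wz": 0},
  {"dx": 0.0006, "dy": 0.002, "dz": 0, "wx": 0, "wy": 0, "wz": 0},
])

```text
time: 26.4
eef_pos: [0.5051, -0.1964, 0.0399]
tool_rot: [-1.566, 0.232, -0.23]
ft_force: [-1.3, -9.5, 4.0]
width: 0.282
```

Call:
carry_out([
  {"dx": 0.0001, "dy": 0.0004, "dz": 0, "wx": 0, "wy": 0, "wz": 0},
  {"dx": 0.0002, "dy": 0.0008, "dz": 0, "wx": 0, "wy": 0, "wz": 0},
  {"dx": 0.0004, "dy": 0.0012, "dz": 0, "wx": 0, "wy": 0, "wz": 0},
  {"dx": 0.0005, "dy": 0.0016, "dz": 0, "wx": 0, "wy": 0, "wz": 0},
  {"dx": 0.0006, "dy": 0.002, "dz": 0, "wx": 0, "wy": 0, "wz": 0},
])

```text
time: 26.9
eef_pos: [0.5054, -0.1957, 0.0399]
tool_rot: [-1.566, 0.232, -0.23]
ft_force: [-0.4, -10.3, 5.3]
width: 0.282
```

```bash
python3 look.py w14
python3 - <<'E'
from h import *
c=dict(np.load('w14.npz'));p=c['p'];P=cloud(c,c['d']);T=R.from_rotvec(c['rot']).as_matrix();Q=(P-c['eef'])@T
for v in range(20,70,2): print(v,p[v,320],Q[v,320].round(4),P[v,320,2].round(3))
E
```

```text
26.9 [ 0.50537902 -0.19570029  0.03987898] [ 0.44  0.92 -0.27  1.94  0.65  0.37 -0.64] [ -0.36 -10.34   5.33] 0.28235472496389374
[[ 9.572e-01 -2.600e-03  2.895e-01]
 [-2.895e-01 -7.600e-03  9.572e-01]
 [-3.000e-04 -1.000e+00 -8.000e-03]]
20 [54 53 52] [-0.0016  0.0305  0.1058] 0.009
22 [55 54 52] [-0.0016  0.0304  0.1049] 0.009
24 [63 63 61] [-0.0016  0.0296  0.104 ] 0.009
26 [149 155 160] [-0.0015 -0.0095  0.0957] 0.049
28 [178 186 191] [-0.0015 -0.0095  0.0951] 0.049
30 [178 186 191] [-0.0015 -0.0097  0.0944] 0.049
32 [178 186 191] [-0.0015 -0.008   0.0941] 0.047
34 [179 187 191] [-0.0015 -0.009   0.0933] 0.048
36 [179 187 191] [-0.0015 -0.0092  0.0926] 0.048
38 [179 187 191] [-0.0015 -0.0081  0.0922] 0.047
40 [179 187 192] [-0.0015 -0.0103  0.0912] 0.049
42 [196 178 172] [-0.0015 -0.0089  0.0908] 0.048
44 [225 155 115] [-0.0015 -0.0149  0.0893] 0.054
46 [225 152 112] [-0.0015 -0.0141  0.0888] 0.053
48 [225 153 113] [-0.0015 -0.0146  0.0882] 0.054
50 [226 154 113] [-0.0015 -0.0154  0.0874] 0.055
52 [218 144 105] [-0.0015 -0.0145  0.087 ] 0.054
54 [184 142  87] [-0.0015 -0.0105  0.0868] 0.05
56 [223 187 109] [-0.0015 -0.0108  0.0862] 0.05
58 [222 187 108] [-0.0015 -0.0102  0.0856] 0.049
60 [222 186 107] [-0.0015 -0.0112  0.0849] 0.05
62 [223 187 107] [-0.0015 -0.0086  0.0845] 0.048
64 [216 198 133] [-0.0015 -0.0096  0.0837] 0.049
66 [129 211 137] [-0.0015 -0.0175  0.0824] 0.057
68 [ 99 183 107] [-0.0015 -0.0184  0.0817] 0.058
```

View pics/w14.png

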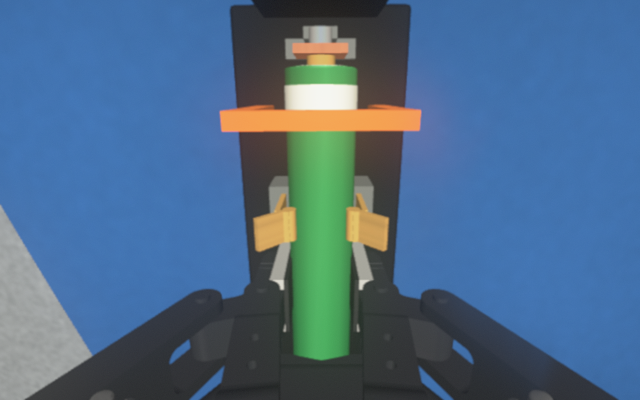

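Call:
carry_out([
  {"dx": 0.0001, "dy": 0.0004, "dz": 0, "wx": 0, "wy": 0, "wz": 0},
  {"dx": 0.0002, "dy": 0.0008, "dz": 0, "wx": 0, "wy": 0, "wz": 0},
  {"dx": 0.0004, "dy": 0.0012, "dz": 0, "wx": 0, "wy": 0, "wz": 0},
  {"dx": 0.0005, "dy": 0.0016, "dz": 0, "wx": 0, "wy": 0, "wz": 0},
  {"dx": 0.0006, "dy": 0.002, "dz": 0, "wx": 0, "wy": 0, "wz": 0},
])

```text
time: 27.45
eef_pos: [0.5054, -0.1956, 0.0399]
tool_rot: [-1.568, 0.233, -0.23]
ft_force: [-0.7, -13.7, 4.5]
width: 0.281
```

Call:
carry_out([
  {"dx": 0.0001, "dy": 0.0004, "dz": 0, "wx": 0, "wy": 0, "wz": 0},
  {"dx": 0.0002, "dy": 0.0008, "dz": 0, "wx": 0, "wy": 0, "wz": 0},
  {"dx": 0.0004, "dy": 0.0012, "dz": 0, "wx": 0, "wy": 0, "wz": 0},
  {"dx": 0.0005, "dy": 0.0016, "dz": 0, "wx": 0, "wy": 0, "wz": 0},
  {"dx": 0.0006, "dy": 0.002, "dz": 0, "wx": 0, "wy": 0, "wz": 0},
])

```text
time: 27.95
eef_pos: [0.5057, -0.1947, 0.0399]
tool_rot: [-1.568, 0.233, -0.23]
ft_force: [-1.6, -12.0, 5.1]
width: 0.284
```

Call:
carry_out([
  {"dx": 0.0001, "dy": 0.0004, "dz": 0, "wx": 0, "wy": 0, "wz": 0},
  {"dx": 0.0002, "dy": 0.0008, "dz": 0, "wx": 0, "wy": 0, "wz": 0},
  {"dx": 0.0004, "dy": 0.0012, "dz": 0, "wx": 0, "wy": 0, "wz": 0},
  {"dx": 0.0005, "dy": 0.0016, "dz": 0, "wx": 0, "wy": 0, "wz": 0},
  {"dx": 0.0006, "dy": 0.002, "dz": 0, "wx": 0, "wy": 0, "wz": 0},
])

```text
time: 28.45
eef_pos: [0.5058, -0.1942, 0.0398]
tool_rot: [-1.568, 0.233, -0.23]
ft_force: [-1.4, -13.6, 4.7]
width: 0.279
```

Call:
carry_out([
  {"dx": 0.0001, "dy": 0.0004, "dz": 0, "wx": 0, "wy": 0, "wz": 0},
  {"dx": 0.0002, "dy": 0.0008, "dz": 0, "wx": 0, "wy": 0, "wz": 0},
  {"dx": 0.0004, "dy": 0.0012, "dz": 0, "wx": 0, "wy": 0, "wz": 0},
  {"dx": 0.0005, "dy": 0.0016, "dz": 0, "wx": 0, "wy": 0, "wz": 0},
  {"dx": 0.0006, "dy": 0.002, "dz": 0, "wx": 0, "wy": 0, "wz": 0},
])

```text
time: 28.95
eef_pos: [0.5058, -0.1941, 0.0399]
tool_rot: [-1.57, 0.234, -0.23]
ft_force: [-1.4, -14.4, 4.3]
width: 0.281
```

Call:
carry_out([
  {"dx": 0.0001, "dy": 0.0004, "dz": 0, "wx": 0, "wy": 0, "wz": 0},
  {"dx": 0.0002, "dy": 0.0008, "dz": 0, "wx": 0, "wy": 0, "wz": 0},
  {"dx": 0.0004, "dy": 0.0012, "dz": 0, "wx": 0, "wy": 0, "wz": 0},
  {"dx": 0.0005, "dy": 0.0016, "dz": 0, "wx": 0, "wy": 0, "wz": 0},
  {"dx": 0.0006, "dy": 0.002, "dz": 0, "wx": 0, "wy": 0, "wz": 0},
])

```text
time: 29.45
eef_pos: [0.5058, -0.1941, 0.0399]
tool_rot: [-1.571, 0.235, -0.231]
ft_force: [-2.4, -16.6, 4.9]
width: 0.282
```

Call:
carry_out([
  {"dx": 0.0001, "dy": 0.0004, "dz": 0, "wx": 0, "wy": 0, "wz": 0},
  {"dx": 0.0002, "dy": 0.0008, "dz": 0, "wx": 0, "wy": 0, "wz": 0},
  {"dx": 0.0004, "dy": 0.0012, "dz": 0, "wx": 0, "wy": 0, "wz": 0},
  {"dx": 0.0005, "dy": 0.0016, "dz": 0, "wx": 0, "wy": 0, "wz": 0},
  {"dx": 0.0006, "dy": 0.002, "dz": 0, "wx": 0, "wy": 0, "wz": 0},
])

```text
time: 29.95
eef_pos: [0.5058, -0.194, 0.0399]
tool_rot: [-1.572, 0.236, -0.231]
ft_force: [-3.5, -18.2, 4.5]
width: 0.279
```

```bash
python3 look.py w15
python3 - <<'E'
from h import *
c=dict(np.load('w15.npz'));p=c['p'];P=cloud(c,c['d']);T=R.from_rotvec(c['rot']).as_matrix();Q=(P-c['eef'])@T
for v in range(40,70,2): print(v,p[v,320],Q[v,320].round(4),P[v,320].round(4))
E
```

```text
29.95 [ 0.50578934 -0.19404244  0.03986744] [ 0.43  0.92 -0.26  1.94  0.65  0.37 -0.65] [ -3.54 -18.2    4.51] 0.27877557249430135
[[ 0.9563 -0.0053  0.2924]
 [-0.2925 -0.0132  0.9562]
 [-0.0012 -0.9999 -0.0142]]
40 [179 187 190] [-0.0015 -0.0095  0.0913] [ 0.5311 -0.1062  0.0481]
42 [186 184 183] [-0.0015 -0.0086  0.0909] [ 0.531  -0.1066  0.0471]
44 [222 155 119] [-0.0015 -0.0139  0.0894] [ 0.5306 -0.1079  0.0525]
46 [225 152 111] [-0.0015 -0.0156  0.0886] [ 0.5304 -0.1087  0.0542]
48 [224 151 111] [-0.0015 -0.0158  0.088 ] [ 0.5302 -0.1093  0.0544]
50 [225 152 111] [-0.0015 -0.0156  0.0874] [ 0.53   -0.1098  0.0542]
52 [222 148 109] [-0.0015 -0.0144  0.087 ] [ 0.5299 -0.1103  0.053 ]
54 [167 123  81] [-0.0015 -0.0124  0.0866] [ 0.5298 -0.1107  0.051 ]
56 [222 187 107] [-0.0015 -0.011   0.0861] [ 0.5296 -0.1111  0.0496]
58 [222 186 107] [-0.0015 -0.0104  0.0856] [ 0.5294 -0.1117  0.0491]
60 [222 186 108] [-0.0015 -0.0112  0.0848] [ 0.5292 -0.1123  0.0498]
62 [222 186 107] [-0.0015 -0.0113  0.0842] [ 0.529  -0.1129  0.0499]
64 [221 200 134] [-0.0015 -0.0109  0.0836] [ 0.5289 -0.1135  0.0496]
66 [138 210 136] [-0.0015 -0.0176  0.0824] [ 0.5286 -0.1146  0.0563]
68 [102 188 111] [-0.0015 -0.0175  0.0818] [ 0.5284 -0.1152  0.0562]
```

View pics/w15.png

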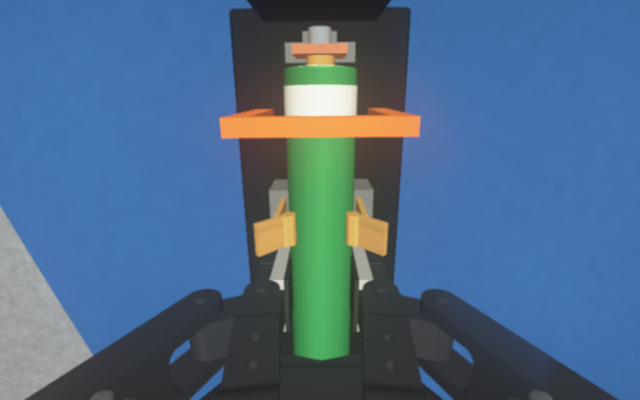

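Call:
carry_out([
  {"dx": -0.0006, "dy": -0.002, "dz": 0, "wx": 0, "wy": 0, "wz": 0},
  {"dx": -0.0012, "dy": -0.004, "dz": 0, "wx": 0, "wy": 0, "wz": 0},
  {"dx": -0.0018, "dy": -0.006, "dz": 0, "wx": 0, "wy": 0, "wz": 0},
  {"dx": -0.0024, "dy": -0.008, "dz": 0, "wx": 0, "wy": 0, "wz": 0},
  {"dx": -0.0024, "dy": -0.008, "dz": 0, "wx": 0, "wy": 0, "wz": 0},
])

```text
time: 30.5
eef_pos: [0.5058, -0.1941, 0.0399]
tool_rot: [-1.567, 0.233, -0.23]
ft_force: [-1.7, -11.3, 4.2]
width: 0.282
```

Call:
carry_out([
  {"dx": -0.0006, "dy": -0.002, "dz": 0, "wx": 0, "wy": 0, "wz": 0},
  {"dx": -0.0012, "dy": -0.004, "dz": 0, "wx": 0, "wy": 0, "wz": 0},
  {"dx": -0.0018, "dy": -0.006, "dz": 0, "wx": 0, "wy": 0, "wz": 0},
  {"dx": -0.0024, "dy": -0.008, "dz": 0, "wx": 0, "wy": 0, "wz": 0},
  {"dx": -0.0024, "dy": -0.008, "dz": 0, "wx": 0, "wy": 0, "wz": 0},
])

```text
time: 31.0
eef_pos: [0.5058, -0.1942, 0.0399]
tool_rot: [-1.562, 0.229, -0.229]
ft_force: [-1.1, -5.7, 5.9]
width: 0.278
```

Call:
carry_out([
  {"dx": 0, "dy": 0, "dz": 0, "wx": 0, "wy": 0, "wz": 0},
  {"dx": 0, "dy": 0, "dz": 0, "wx": 0, "wy": 0, "wz": 0},
  {"dx": 0, "dy": 0, "dz": 0, "wx": 0, "wy": 0, "wz": 0},
  {"dx": 0, "dy": 0, "dz": 0, "wx": 0, "wy": 0, "wz": 0},
  {"dx": 0, "dy": 0, "dz": 0, "wx": 0, "wy": 0, "wz": 0},
], force=20)

```text
time: 31.5
eef_pos: [0.5058, -0.1942, 0.0398]
tool_rot: [-1.562, 0.229, -0.229]
ft_force: [-0.6, -5.5, 4.9]
width: 0.283
```

Call:
carry_out([
  {"dx": 0, "dy": 0, "dz": 0, "wx": 0, "wy": 0, "wz": 0},
  {"dx": 0, "dy": 0, "dz": 0, "wx": 0, "wy": 0, "wz": 0},
  {"dx": 0, "dy": 0, "dz": 0, "wx": 0, "wy": 0, "wz": 0},
  {"dx": 0, "dy": 0, "dz": 0, "wx": 0, "wy": 0, "wz": 0},
  {"dx": 0, "dy": 0, "dz": 0, "wx": 0, "wy": 0, "wz": 0},
], grip=-0.2)

```text
time: 32.0
eef_pos: [0.5062, -0.1914, 0.0395]
tool_rot: [-1.558, 0.227, -0.227]
ft_force: [-0.2, 0.3, -0.3]
width: 0.6
```

```bash
python3 look.py w16
```

```text
32.0 [ 0.50618837 -0.19144083  0.03949522] [ 0.44  0.92 -0.28  1.95  0.65  0.37 -0.63] [-0.19  0.33 -0.28] 0.6001101262106772
[[ 9.585e-01 -2.000e-04  2.849e-01]
 [-2.849e-01  6.000e-04  9.585e-01]
 [-3.000e-04 -1.000e+00  5.000e-04]]
```

View pics/w16.png

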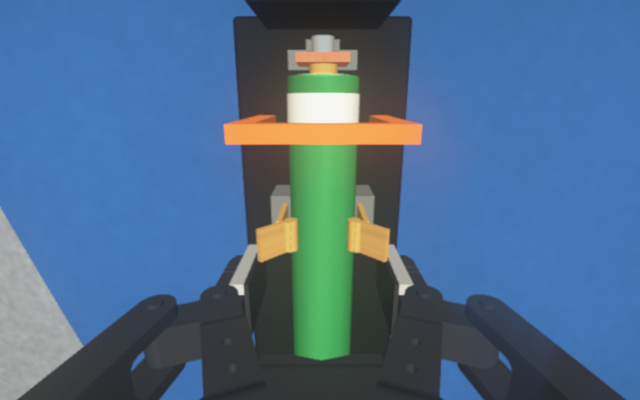

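Call:
carry_out([
  {"dx": 0, "dy": 0, "dz": 0.02, "wx": 0, "wy": 0, "wz": 0},
  {"dx": 0, "dy": 0, "dz": 0.06, "wx": 0, "wy": 0, "wz": 0},
  {"dx": 0, "dy": 0, "dz": 0.12, "wx": 0, "wy": 0, "wz": 0},
  {"dx": 0, "dy": 0, "dz": 0.2, "wx": 0, "wy": 0, "wz": 0},
  {"dx": 0, "dy": 0, "dz": 0.28, "wx": 0, "wy": 0, "wz": 0},
])

```text
time: 32.55
eef_pos: [0.5057, -0.1917, 0.1815]
tool_rot: [-1.559, 0.227, -0.226]
ft_force: [0.0, -0.8, 0.7]
width: 0.604
```

Call:
carry_out([
  {"dx": 0, "dy": -0.05, "dz": 0.06, "wx": 0, "wy": 0, "wz": 0},
  {"dx": 0, "dy": -0.05, "dz": 0.06, "wx": 0, "wy": 0, "wz": 0},
  {"dx": 0, "dy": -0.05, "dz": 0.06, "wx": 0, "wy": 0, "wz": 0},
  {"dx": 0, "dy": -0.05, "dz": 0.06, "wx": 0, "wy": 0, "wz": 0},
  {"dx": 0, "dy": -0.05, "dz": 0.06, "wx": 0, "wy": 0, "wz": 0},
])

```text
time: 33.05
eef_pos: [0.5055, -0.2158, 0.2085]
tool_rot: [-1.558, 0.228, -0.224]
ft_force: [-0.3, -0.7, 0.4]
width: 0.602
```

```bash
python3 look.py w17
python3 - <<'E'
from h import *
c=dict(np.load('w17.npz'));p=c['p'];P=cloud(c,c['d']);hsv=cv2.cvtColor(p,cv2.COLOR_RGB2HSV)
d=np.array([.2854,.9584]);s0=np.array([.4955,-.2224])
H,S,V=[hsv[:,:,i].astype(int) for i in range(3)]
a=(P[:,:,:2]-s0)@d; n=(P[:,:,:2]-s0)@[d[1],-d[0]]
g=(H>50)&(H<75)&(S>120)&(np.abs(n)<.02)&(np.abs(a)<.13)&(P[:,:,2]>.03)
for lo in np.arange(-.07,.1,.02):
    k=g&(a>lo)&(a<lo+.02)
    if k.sum()>10: print(lo.round(2),'ztop',np.percentile(P[k][:,2],97).round(4),'n mid',((np.percentile(n[k],1)+np.percentile(n[k],99))/2).round(4))
print('green a',np.percentile(a[g],[.2,99.8]).round(4))
from bench import optics
p,d=optics.read_camera('top'); cv2.imwrite('pics/t2.png',cv2.resize(p[120:220,230:410,::-1],None,fx=4.4,fy=4.4,interpolation=cv2.INTER_CUBIC))
E
```

```text
33.05 [ 0.50548419 -0.21575857  0.20852194] [ 0.63  0.67 -0.51  1.82  0.45  0.77 -0.41] [-0.28 -0.68  0.35] 0.6018671905865166
[[ 9.589e-01 -2.400e-03  2.839e-01]
 [-2.839e-01  1.300e-03  9.589e-01]
 [-2.700e-03 -1.000e+00  6.000e-04]]
-0.05 ztop 0.0581 n mid 0.0005
-0.03 ztop 0.058 n mid 0.0005
-0.01 ztop 0.0581 n mid 0.0006
0.01 ztop 0.0579 n mid 0.0006
0.03 ztop 0.058 n mid 0.0007
0.05 ztop 0.058 n mid 0.0008
0.07 ztop 0.3398 n mid 0.0013
0.09 ztop 0.058 n mid 0.0018
green a [-0.0497  0.1115]
```

View pics/w17.png

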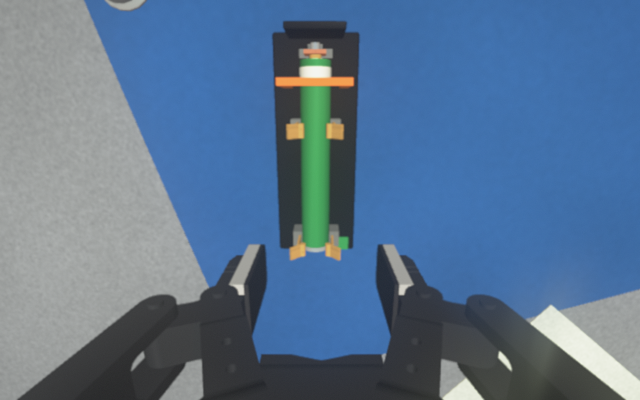

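View pics/t2.png

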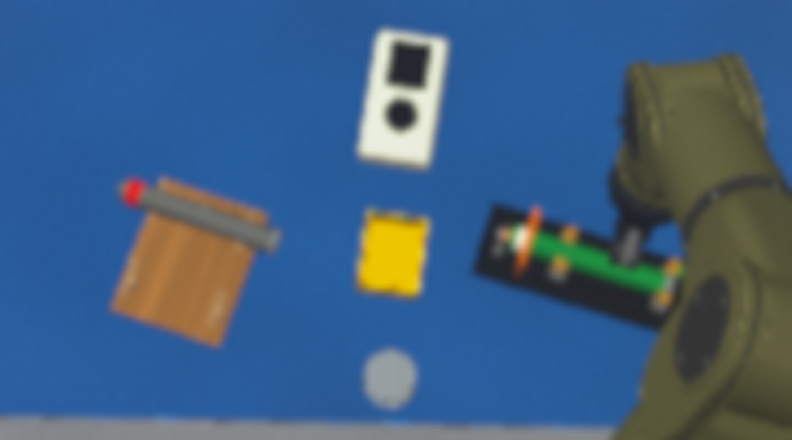

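```bash
python3 -c "
from bench import arm
print(arm.hand_in(), arm.get_obs()['time'])"
```

```text
the job is handed in; nothing more can be done
the job is handed in; nothing more can be done
```

The green stick is seated in both brass clips of the black cradle with its tip on the copper contact. The gripper has let go and is lifted clear, and the job is handed in at about 33 s.

**What I did**
- **Pressing in:** I pressed the stick straight down from about 2.5 mm before the seat point. It went through the clips at about 23 N net. That is slightly over the stated 10 to 20 N, but well under the 55 N limit.
- **Sliding:** I slid it under the bridge against about 10 N of drag until it stopped hard. The axial force at the end was about 18 N, so roughly 8 N was on the contact by subtraction. I eased the push off before opening the gripper.

**Last checks**
- **Fit:** the top of the stick is level at 58 mm along its length, which puts the axis at 45 mm, so it is fully home in both clips. One slice at the bridge gave a false height reading (340 mm), which I discounted.
- **Contact:** the wrist pictures after letting go show the brass tip touching the copper plate. I could not measure how hard it presses there now.
- **Other things:** the final top view shows the grey stick, rest, tub, spool and multimeter where they were. I compared these by eye only.

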